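Pack sample tubes from the rotator and screw the transport canister shut

ROBOT

A 6-joint arm with a two-finger parallel gripper is mounted at the origin on the work surface. World frame = base frame: x ahead of the robot, y to its left, z up, the work surface at z = 0. Lengths are in m, angles in rad, forces in N, time in s.
With the tool pointing down it reaches from about 0.25 to 0.725 m from the base axis. Payload 4 kg.
Tool frame: the origin (TCP) lies on the centre line of the jaws, within the pads' length; the fingertips stand 22 mm ahead of it and the grasp point (between the pads) lies 3 mm ahead of it; z points along the fingers, y is the line along which they close (so a half turn about z gives the same grasp; the last joint's range is limited). The gripper opens to 85 mm and grips with 20 to 120 N. Pads are 22 mm wide; open, the fingers measure 114 mm over their backs; the gripper's body (76 mm by 85 mm) begins 54 mm behind the grasp point. The pads swing forward as they close: fully open they stand 13 mm farther back than shut.
Start: joints at [1.155, 0.241, 0.005, 1.335, 0, 1.571], TCP at [0.202, 0.457, 0.253] pointing down, gripper open.
Joint ranges: [-2.72, 2.72], [-1.05, 1.87], [-1.09, 1.28], [-1.99, 2.15], [-1.42, 1.44], [-3.14, 3.14]. Speed limits (rad/s): [2.79, 2.79, 3.14, 3.14, 3.14, 3.14].

INTERFACE

Orientations are given as a unit quaternion [x, y, z, w].
In Python, from workcell import bot gives the robot as it stands.
- The arm moves only by the shell command python3 -m inch 'ROWS'. ROWS is JSON, one flat list of numbers, 7 for each row, row after row: the shift along the world's x, y, z in mm, then the turn, a rotation vector about the world's x, y, z in rad, then the opening in per cent of the stroke, from 0 (shut) to 100 (fully open). A call has 1 to 8 rows; each row is the pose to reach, as a shift and turn from the pose commanded when the call began; what a row does not reach only later rows make up. A row lasts 1/12 s, in which the tool goes at most 41.7 mm and 7.16 degrees, less where a joint would pass 70% of its speed; a pose out of reach is approached as far as the arm can. A call with a gripper value outside its range is refused whole. The fingers move at their own pace and stop on an object; the grip force is fixed at half the most. Time passes only in rows, so rows that repeat a pose let the fingers close. It gives the time, the measured TCP pose, the force, the opening and the grip force at its end, in the units of the state.
- bot.get_obs(): the state, without advancing time (a new reading comes with each control period).
- bot.camera(name): name is "scene" or "side" or "wrist"; returns the picture (400x640x3 uint8, blue, green, red); there is no depth.
- bot.camera_info(name): a dict with "intrinsics" (3x3 intrinsics, pixels), "camera_from_world" (4x4, takes a point from world to camera coordinates); the wrist camera has in their place "hand_eye" (4x4, takes a point from camera to tool coordinates, whose origin is the TCP and whose axes are the flange's). Camera axes: x right, y down, z forward; pixel columns grow to the right and rows downward; lengths in m; the calibration is good to about 2 mm. A picture is of the moment at which its call begins: read the wrist's pose just before it. camera_info takes no time and is no camera call.
- bot.job_done(): hands the job in; it is judged then, once.
Trained networks look in the newest picture that a camera, given by its name, has taken for a name from the list of things; names that differ only in an ending like _2 or _b are one class to them, and where a whole thing is asked for, a point or a joint stands for the part that bears it (a point fixed in the world has none). Each returns a list of dicts, best first, with "confidence" (0 to 1); they miss things now and then, are a little off and sometimes report something else, mostly with a low value. They report only what shows in the picture. A call takes as long as a camera call. They do not tell look-alikes from the thing itself.
- bot.silhouettes(camera, target): "mask" (400x640 bool, what is visible of it) and "uv" ([column, row] in pixels, amid what is visible of it).
- bot.spot_point(camera, target): "uv" ([column, row] in pixels: a listed point, or the origin of a listed thing).
The state is a dict: "clock": time; "joint_pos": joint angles; "joint_vel": joint speeds; "tau": joint torques, N m; "eef_pos": TCP position; "tool_rot": TCP orientation; "ft_force": force on the tool from outside, world axes, zero at the start; "ft_torque": the same for the moment, N m; "grip_width": finger opening in m; "grasp_force": force on a finger pad.
Only numpy, scipy, OpenCV 4.12 (cv2) and the standard library are available. Lean on these libraries where they do the work, as an engineer would, in place of code of your own. Each camera call takes 0.05 s, during which the arm holds its last target. There are 200 camera calls.

TASK

Pack the sample tubes for transport: roll each tube on the rotator sideways out of its spring clip (do not drag it up through the jaws) and stand it in a free pocket of the clear canister. Then put the orange lid on the canister, turn it backwards until it drops into the thread start, and run it in clockwise without cross-threading until it is fully home and level. Leave the tip box, the wipes and the bottle where they are.

Things in the scene. Friction and masses are not known exactly. Their poses are not given: they have to be found in the camera images.
- rotator: Tube rotator, parked (fixed): base 130 x 370 x 14 mm, motor housing 122 mm high from y = +132 mm on, grey upright paddle 6 mm thick, 205 mm along y, top 82 mm above the bench. Origin on the bench below the paddle's middle; -x is the clip side, facing the robot; y along the clips; z up. A ledge 30 mm above the bench carries the tubes' feet.
- clip0 (a point): Spring clip at the paddle's -y end: point on the axis of the held tube, 68 mm above the bench; axes as the rotator's. Jaws 60 to 76 mm above the bench. Rigid black jaw on the tube's -y side, its hooked lip wraps round the tube's front (-x) to just short of its middle: a straight pull is blocked. Sprung steel jaw on the +y side swings out to +y (6 to 8 N) and springs back.
- clip1 (a point): Like clip0, 50 mm further along the rotator's +y. In every clip the tube (12 mm in front of the paddle's middle plane) comes out by rolling it sideways some 8 mm to +y against the sprung jaw, past the end of the lip, and then away to -x; clear of the jaws after 25 mm.
- clip2 (a point): Like clip0, 100 mm further along the rotator's +y.
- clip3 (a point): Like clip0, 150 mm further along the rotator's +y, next to the motor housing.
- tube0_center (a point): Sealed sample tube with a red cap, upright in clip0 at the start (None if absent). 82 mm high: clear body 13 mm diameter with tapered foot, 62 mm high; cap 17 mm diameter, 20 mm high; 18 g. Point on its axis half-way up, 41 mm from either end; z is its axis, up.
- tube1_center (a point): Sealed sample tube with a green cap, upright in clip1 at the start (None if absent). 82 mm high: clear body 13 mm diameter with tapered foot, 62 mm high; cap 17 mm diameter, 20 mm high; 18 g. Point on its axis half-way up, 41 mm from either end; z is its axis, up.
- tube2_center (a point): Sealed sample tube with a yellow cap, upright in clip2 at the start (None if absent). 82 mm high: clear body 13 mm diameter with tapered foot, 62 mm high; cap 17 mm diameter, 20 mm high; 18 g. Point on its axis half-way up, 41 mm from either end; z is its axis, up.
- tube3_center (a point): Sealed sample tube with a blue cap, upright in clip3 at the start (None if absent). 82 mm high: clear body 13 mm diameter with tapered foot, 62 mm high; cap 17 mm diameter, 20 mm high; 18 g. Point on its axis half-way up, 41 mm from either end; z is its axis, up.
- canister: Clear round transport canister in a weighted stand, upright (fixed, cannot turn). Origin on the bench under its axis, z up. Stand 140 mm wide, 10 mm high; bore 94 mm, outside 101 mm (111 mm over the threads), inner floor 16 mm above the bench. Blue insert with four pockets. A tube home in a pocket has its centre 57 mm above the bench, its cap 2 mm below the rim.
- canister_mouth (a point): Centre of the canister's open mouth, level with the rim, 100 mm above the bench; rim tapered outside. On the neck are three equal right-hand threads, starts 120 degrees apart, at an angle that differs from run to run. Each starts bluntly beside a slot 33 degrees wide whose far side is a stop rib; from that rib the upper flank rises 5 mm over 86 degrees to the next start.
- pocket0 (a point): Centre of the mouth of a round pocket in the canister's insert, 60 mm above the bench: 20 mm wide, 44 mm deep, 23 mm from the canister's axis (+x +y in the canister's frame).
- pocket1 (a point): Centre of the mouth of a round pocket in the canister's insert, 60 mm above the bench: 20 mm wide, 44 mm deep, 23 mm from the canister's axis (+x -y in the canister's frame).
- pocket2 (a point): Centre of the mouth of a round pocket in the canister's insert, 60 mm above the bench: 20 mm wide, 44 mm deep, 23 mm from the canister's axis (-x -y in the canister's frame).
- pocket3 (a point): Centre of the mouth of a round pocket in the canister's insert, 60 mm above the bench: 20 mm wide, 44 mm deep, 23 mm from the canister's axis (-x +y in the canister's frame).
- lid_knob (a point): Orange screw lid, thread side down on the bench at the start, 121 mm wide, 58 mm high, 220 g. Point: centre of its white round knob (44 mm diameter, 24 mm high), on the lid's axis; z up. The disc's top is 12 mm below the point, its underside (seats on the rim) 17 mm below, the skirt's lower edge 46 mm below. Fully home the point is 117 mm above the bench.
- lid_edge (a point): Centre of the lid's lower edge. Three lugs inside the skirt, 120 degrees apart. Set on the neck, they ride on the threads, lid 13 to 19 mm above home; clockwise it jams on the ribs. Turned anticlockwise (at most 120 degrees), free to sink, it drops 6 to 7 mm to 11 to 13 mm above home, then goes back no further. Then clockwise: sinks 0.06 mm per degree, home after about 200 degrees, tight 20 later.
- tip_box: Bystander: blue pipette tip box, 85 x 120 x 67 mm, loose; origin under its centre. Leave it alone.
- wipe_carton: Bystander: green carton of wipes, 110 x 120 x 75 mm, loose; origin under its centre. Leave it alone.
- buffer_bottle: Bystander: capped glass bottle, 60 mm diameter, 130 mm high, loose; origin under its centre. Leave it alone.
Mind the look-alikes: they are no part of the job. There is more than one size of the part that bears lid_knob; the job needs the smallest.

How it is judged:
By the outcome, as a careful person would: the job done as asked, in the order asked, and still so for the second after the job is handed in, with the robot touching nothing.
Of tube0, tube1, tube2, tube3 only 2 to 4 are there at a start; the rules pass over those that are not, and their reading is None.
At some moment in a run one of lid may be knocked a few centimetres aside while the robot is not near it.
It also fails if it takes over 210 s, if anything falls off the work surface, if the arm or the gripper's body presses on something with over 40 N, if the wrist force passes 120 N, or if a joint passes its speed limit or range.

## Working session

There is one attempt and no reset: what is moved stays moved. The work goes in short steps, Python scripts to look and compute and a shell command to move; the robot and the scene stay as the last step left them, time stands still between calls to the robot, and variables do not carry over. Pictures are saved under pics/ and viewed, at most 14 in all, crops included, and the job is handed in when it is done.

```bash
ls; mkdir -p pics
python3 - <<'E'
from workcell import bot
import cv2,numpy as np
o=bot.get_obs(); print({k:np.round(v,3).tolist() for k,v in o.items()})
a=bot.camera("scene"); b=bot.camera("side")
cv2.imwrite("pics/a.png",a);cv2.imwrite("pics/b.png",b)
for c in("scene","side"):
    i=bot.camera_info(c);print(c,np.round(i["intrinsics"],1).tolist(),np.round(i["camera_from_world"],3).tolist())
    for t in["rotator","clip0","clip3","tube0_center","tube1_center","tube2_center","tube3_center","canister_mouth","canister","pocket0","pocket1","pocket2","pocket3","lid_knob","lid_edge"]:
        print(t,[(np.round(d["uv"]).tolist(),round(d["confidence"],2)) for d in bot.spot_point(c,t)][:4])
print(bot.camera_info("wrist"))
E
```

```text
pics
{'clock': 0.0, 'joint_pos': [1.155, 0.241, 0.004, 1.335, -0.0, 1.571], 'joint_vel': [-0.001, 0.0, 0.002, -0.001, 0.001, -0.002], 'tau': [-0.0, -37.232, 25.241, 0.017, -0.0, 0.0], 'eef_pos': [0.202, 0.457, 0.252], 'tool_rot': [0.206, 0.978, -0.001, -0.0], 'ft_force': [0.31, 0.904, -0.279], 'ft_torque': [-0.025, -0.013, 0.001], 'grasp_force': 0.0, 'grip_width': 0.086}
scene [[421.4, 0.0, 317.3], [0.0, 421.4, 194.3], [0.0, 0.0, 1.0]] [[0.162, 0.987, 0.008, -0.116], [0.766, -0.121, -0.632, -0.381], [-0.622, 0.108, -0.775, 1.778], [0.0, 0.0, 0.0, 1.0]]
rotator [([378.0, 196.0], 0.64)]
clip0 [([404.0, 182.0], 0.96), ([392.0, 176.0], 0.85), ([362.0, 178.0], 0.77), ([379.0, 178.0], 0.19)]
clip3 [([404.0, 182.0], 0.96), ([392.0, 176.0], 0.85), ([362.0, 178.0], 0.77), ([379.0, 178.0], 0.19)]
tube0_center [([394.0, 179.0], 0.59), ([363.0, 177.0], 0.53)]
tube1_center []
tube2_center [([294.0, 196.0], 0.3)]
tube3_center [([362.0, 176.0], 0.62)]
canister_mouth [([287.0, 183.0], 0.6), ([287.0, 200.0], 0.52)]
canister [([379.0, 196.0], 0.71), ([290.0, 196.0], 0.6)]
pocket0 [([289.0, 194.0], 0.9
[... 1653 characters left out ...]
([339.0, 132.0], 0.9), ([402.0, 150.0], 0.83), ([347.0, 184.0], 0.71)]
lid_edge [([347.0, 171.0], 0.92), ([349.0, 210.0], 0.69), ([398.0, 164.0], 0.67), ([339.0, 149.0], 0.66)]
{'intrinsics': array([[355.54582232,   0.        , 321.40871404],
       [  0.        , 355.54582232, 199.05454791],
       [  0.        ,   0.        ,   1.        ]]), 'hand_eye': array([[ 9.64886330e-04, -9.52546867e-01, -3.04390433e-01,
         7.70200514e-02],
       [ 9.99999528e-01,  8.84755127e-04,  4.01179330e-04,
         2.51304207e-04],
       [-1.12831118e-04, -3.04390676e-01,  9.52547271e-01,
        -1.20077985e-01],
       [ 0.00000000e+00,  0.00000000e+00,  0.00000000e+00,
         1.00000000e+00]])}
```

View pics/a.png

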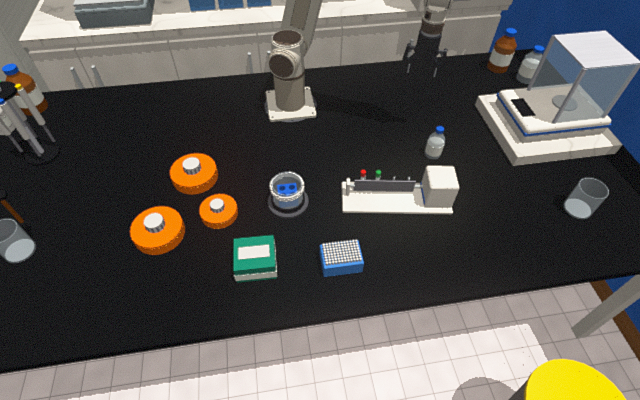

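View pics/b.png

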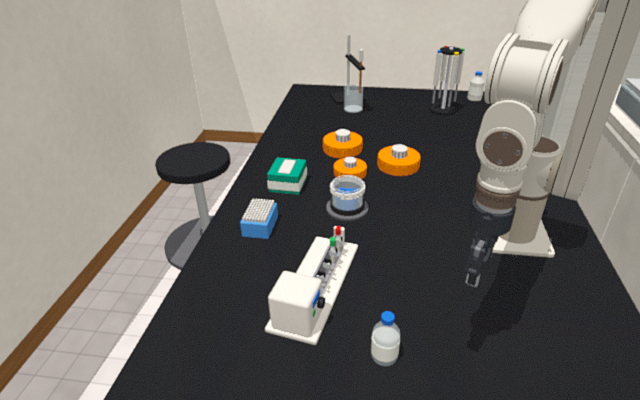

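The scene picture shows red cap (363,172) and green cap (378,172) at the left end of the rotator, the canister at (287,190), the carton at (255,258) and the tip box at (342,258). There are three orange lids, at (217,205), (193,164) and (156,224). The one at (217,205), side view (352,163), looks smallest. I still need to confirm that, and whether clips 2 and 3 are empty.

```bash
cat > h.py <<'E'
from workcell import bot
import cv2,numpy as np
from scipy.spatial.transform import Rotation as R
def cam(c):
    i=bot.camera_info(c)
    if c!="wrist": return i["intrinsics"],np.array(i["camera_from_world"])
    o=bot.get_obs();T=np.eye(4);T[:3,:3]=R.from_quat(o["tool_rot"]).as_matrix();T[:3,3]=o["eef_pos"]
    return i["intrinsics"],np.linalg.inv(T@np.array(i["hand_eye"]))
def ray(c,uv,C=None):
    K,E=C or cam(c); d=np.linalg.solve(K,[uv[0],uv[1],1.]); W=np.linalg.inv(E)
    return W[:3,3],W[:3,:3]@d
def atz(c,uv,z,C=None):
    p,d=ray(c,uv,C); return p+d*(z-p[2])/d[2]
def tri(u,v):
    (p,d),(q,e)=ray("scene",u),ray("side",v)
    s,t=np.linalg.lstsq(np.c_[d,-e],q-p,rcond=None)[0]
    return (p+d*s+q+e*t)/2, np.linalg.norm(p+d*s-q-e*t)
def proj(c,P,C=None):
    K,E=C or cam(c); x=K@(E@np.r_[P,1])[:3]; return x[:2]/x[2]
E
python3 - <<'E'
from h import *
for n,u,v in[("clip0",(362,178),(339,238)),("clip1",(379,178),(332,250)),("clip3",(404,182),(320,277)),("mouth",(287,183),(348,185)),("lidS",(217,205),(352,163)),("lidA",(193,164),(402,150)),("lidB",(156,224),(339,132))]:
    p,r=tri(u,v);print(n,p.round(3),round(r,4))
a=cv2.imread("pics/a.png");b=cv2.imread("pics/b.png")
A=cv2.resize(a[140:260,120:290],None,fx=3,fy=3,interpolation=2);B=cv2.resize(a[150:220,335:465],None,fx=4,fy=4,interpolation=2)
C=cv2.resize(b[120:190,310:430],None,fx=2.4,fy=2.4,interpolation=2)
o=np.zeros((A.shape[0]+B.shape[0]-120+0,800,3),np.uint8)
o=np.zeros((600,800,3),np.uint8)
A=cv2.resize(A,(425,300));o[:300,:425]=A;o[300:580,:520]=B;o[:168,430:430+288]=C
D=cv2.resize(b[225:335,270:360],None,fx=2.7,fy=2.7,interpolation=2);o[300:300+D.shape[0],530:530+D.shape[1]]=D
cv2.imwrite("pics/c.png",o)
E
```

```text
clip0 [0.516 0.184 0.076] 0.003
clip1 [0.528 0.24  0.079] 0.002
clip3 [0.545 0.326 0.061] 0.0017
mouth [ 0.517 -0.068  0.095] 0.0002
lidS [ 0.528 -0.304  0.042] 0.004
lidA [ 0.348 -0.381  0.065] 0.0085
lidB [ 0.6   -0.485  0.077] 0.0074
```

View pics/c.png

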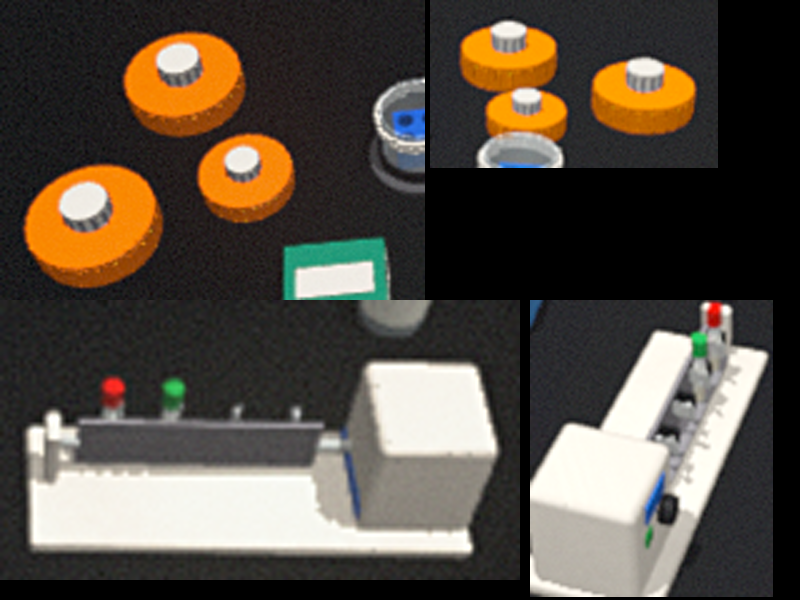

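The enlarged crop confirms it. The lids are at scene (217,205), (193,164) and (156,224), and (217,205) is the smallest, with its knob at 42 mm height, so it is the job's lid. The red tube is in clip0 and the green in clip1; clips 2 and 3 are empty. Next I'll move above the clips.

```bash
python3 -m inch '[300,-240,0,0,0,0.21,50, 300,-240,0,0,0,0.21,50, 300,-240,0,0,0,0.21,50, 300,-240,0,0,0,0.21,50, 300,-240,0,0,0,0.21,50, 300,-240,0,0,0,0.21,50, 300,-240,0,0,0,0.21,50, 300,-240,0,0,0,0.21,50]'; python3 -m inch '[60,-30,0,0,0,0,50, 60,-30,0,0,0,0,50, 60,-30,0,0,0,0,50, 60,-30,0,0,0,0,50]'
python3 - <<'E'
from h import *
print(bot.get_obs()["eef_pos"],bot.get_obs()["joint_pos"])
E
```

```text
clock: 2.27
eef_pos: [0.4598, 0.2507, 0.2535]
tool_rot: [0.103, 0.995, 0.0, 0.0]
ft_force: [0.4, 1.6, -0.6]
grip_width: 0.0427
grasp_force: 0.0
clock: 2.6
eef_pos: [0.5194, 0.2211, 0.2526]
tool_rot: [0.104, 0.995, -0.0, -0.001]
ft_force: [-0.2, 0.7, 0.5]
grip_width: 0.0425
grasp_force: 0.0
[0.51940108 0.22113179 0.25261461] [4.02347460e-01 3.70993658e-01 1.83942487e-01 1.38475731e+00
 3.06859050e-04 6.11055354e-01]
```

Run:
```python
from h import *
C=cam("wrist");w=bot.camera("wrist");cv2.imwrite("pics/w1.png",w)
for t,z in[("clip0",.068),("tube0_center",.071),("tube1_center",.071),("rotator",0),("pocket0",.06),("canister_mouth",.1)]:
    for d in bot.spot_point("wrist",t)[:4]: print(t,np.round(d["uv"]),round(d["confidence"],2),atz("wrist",d["uv"],z,C).round(4))
```

```text
clip0 [333. 182.] 0.66 [0.5255 0.2308 0.068 ]
clip0 [277. 185.] 0.63 [0.5184 0.1809 0.068 ]
clip0 [395. 180.] 0.63 [0.5355 0.2846 0.068 ]
clip0 [448. 180.] 0.57 [0.545 0.33  0.068]
tube0_center [280. 186.] 0.97 [0.5188 0.1838 0.071 ]
tube0_center [ 29. 218.] 0.35 [ 0.5015 -0.0456  0.071 ]
tube1_center [338. 186.] 0.75 [0.5294 0.2338 0.071 ]
rotator [362. 176.] 0.55 [0.5436 0.2604 0.    ]
pocket0 [ 15. 256.] 0.76 [ 0.5375 -0.0877  0.06  ]
pocket0 [ 49. 248.] 0.64 [ 0.5362 -0.051   0.06  ]
pocket0 [ 32. 216.] 0.64 [ 0.5025 -0.0527  0.06  ]
```

View pics/w1.png

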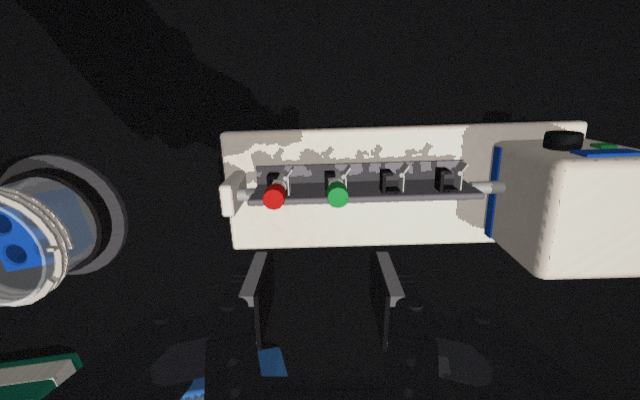

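The wrist picture shows the red cap at (274,198), the green cap at (338,195), empty clips at (393,181) and (448,180), and the canister with its blue insert at the left edge. Next I'll locate the cap tops and get the rotator's yaw from its edges.

```bash
cat >> h.py <<'E'
def cap(w,col,C,z=.112):
    b,g,r=[w[...,i].astype(int) for i in range(3)]
    m={"red":(r>120)&(g<70)&(b<70),"green":(g>90)&(r<70)&(b<110)}[col]
    n,l,s,c=cv2.connectedComponentsWithStats(m.astype(np.uint8))
    if n<2: return None
    out=[]
    for k in np.argsort(-s[1:,4])[:2]+1:
        if s[k,4]>60: out.append((c[k].round(1),s[k].tolist(),atz("wrist",c[k],z,C).round(4)))
    return out
E
python3 - <<'E'
from h import *
C=cam("wrist");w=cv2.imread("pics/w1.png")
for k in("red","green"):print(k,cap(w,k,C,.106))
a,b=[atz("wrist",u,.014,C) for u in((228,134),(585,123))];print("edge",np.degrees(np.arctan2(b[0]-a[0],b[1]-a[1])),a,b)
a,b=[atz("wrist",u,.082,C) for u in((250,204),(484,195))];print("paddle",np.degrees(np.arctan2(b[0]-a[0],b[1]-a[1])),a,b)
E
```

```text
red [(array([272.9, 198.4]), [263, 189, 21, 20, 331], array([0.5179, 0.1841, 0.106 ]))]
green []
edge 9.887976863253167 [0.46893115 0.13765198 0.014     ] [0.53007105 0.48840237 0.014     ]
paddle 9.321913264632391 [0.52559234 0.15857332 0.082     ] [0.55823678 0.35744405 0.082     ]
```

```bash
python3 -m inch '[-1,-37,-80,0,0,0.035,45, -1,-37,-80,0,0,0.035,45, -1,-37,-80,0,0,0.035,45, -1,-37,-80,0,0,0.035,45, -1,-37,-80,0,0,0.035,45]'
python3 - <<'E'
from h import *
C=cam("wrist");w=bot.camera("wrist");cv2.imwrite("pics/w2.png",w)
o=bot.get_obs();print(o["eef_pos"])
print(cap(w,"red",C,.106))
print(proj("wrist",o["eef_pos"]+np.array([0,0,-.07]),C))
g=w[...,1].astype(int);m=(g>w[...,2].astype(int)*1.5+20)&(g>80)
n,l,s,c=cv2.connectedComponentsWithStats(m.astype(np.uint8))
for k in range(1,n):
  if s[k,4]>80: print(c[k],s[k],atz("wrist",c[k],.106,C))
E
```

```text
clock: 3.37
eef_pos: [0.5182, 0.1861, 0.1747]
tool_rot: [0.085, 0.996, 0.001, 0.001]
ft_force: [1.3, 0.4, 0.9]
grip_width: 0.0383
grasp_force: 0.0
[0.51919096 0.18665005 0.17581904]
[(array([315.7, 230.2]), [301, 217, 30, 27, 593], array([0.5198, 0.1827, 0.106 ]))]
[322.23301593 227.95428895]
[404.95367412 230.31948882] [390 216  30  29 626] [0.52859865 0.23319749 0.106     ]
```

View pics/w2.png

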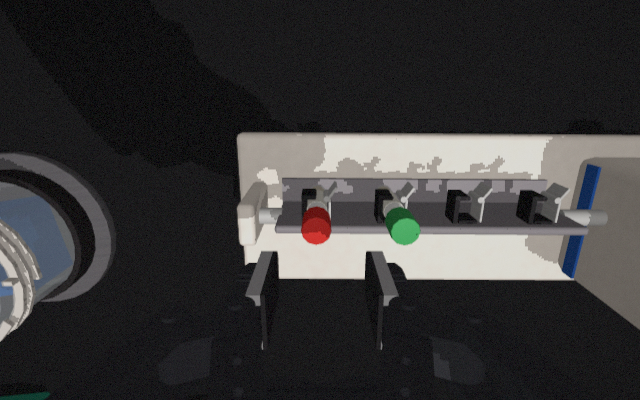

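The red cap is at (316,228), ahead of the fingers and between them; its measured position is (0.5195, 0.1827). The green cap is at (405,230). I'll descend around the red cap.

```bash
python3 -m inch '[1,-1,-60,0,0,0,40, 1,-1,-60,0,0,0,40, 1,-1,-60,0,0,0,40, 1,-1,-60,0,0,0,40, 1,-1,-60,0,0,0,40]'
```

```text
clock: 3.83
eef_pos: [0.5205, 0.1855, 0.1161]
tool_rot: [0.085, 0.996, 0.001, 0.002]
ft_force: [0.3, -0.2, -0.8]
grip_width: 0.034
grasp_force: 0.0
```

```bash
python3 -m inch '[-1,-3,-3,0,0,0,40, -1,-3,-3,0,0,0,40, -1,-3,-3,0,0,0,0, -1,-3,-3,0,0,0,0, -1,-3,-3,0,0,0,0, -1,-3,-3,0,0,0,0, -1,-3,-3,0,0,0,0, -1,-3,-3,0,0,0,0]'
```

```text
clock: 4.5
eef_pos: [0.5182, 0.1817, 0.1113]
tool_rot: [0.085, 0.996, 0.001, 0.001]
ft_force: [-1.0, 1.1, 5.9]
grip_width: 0.0148
grasp_force: 58.5
```

```bash
python3 -m inch '[0.5,3,0.5,0,0,0,0, 1,6,1,0,0,0,0, 1.6,9,1,0,0,0,0, 1.7,10,1,0,0,0,0, 1.7,10,1,0,0,0,0]'
python3 -m inch '[-8,1.4,0,0,0,0,0, -16,2.8,0,0,0,0,0, -24,4,0,0,0,0,0, -32,6,0,0,0,0,0, -40,7,0,0,0,0,0, -40,7,0,0,0,0,0]'
python3 - <<'E'
from h import *
w=bot.camera("wrist");s=bot.camera("side")
cv2.imwrite("pics/w3.png",np.vstack([cv2.resize(w[120:400,150:550],(600,420)),cv2.resize(s[200:290,280:480],(400,180))[:, :].repeat(1,1) if 0 else cv2.copyMakeBorder(cv2.resize(s[200:290,280:480],(400,180),interpolation=2),0,0,0,200,0)]))
E
```

```text
clock: 4.92
eef_pos: [0.5186, 0.1879, 0.1113]
tool_rot: [0.086, 0.996, -0.004, -0.0]
ft_force: [-1.9, -9.9, 8.2]
grip_width: 0.0143
grasp_force: 58.9
clock: 5.42
eef_pos: [0.4767, 0.1986, 0.1108]
tool_rot: [0.084, 0.996, -0.0, -0.001]
ft_force: [-0.4, -0.0, -0.4]
grip_width: 0.0147
grasp_force: 59.2
```

View pics/w3.png

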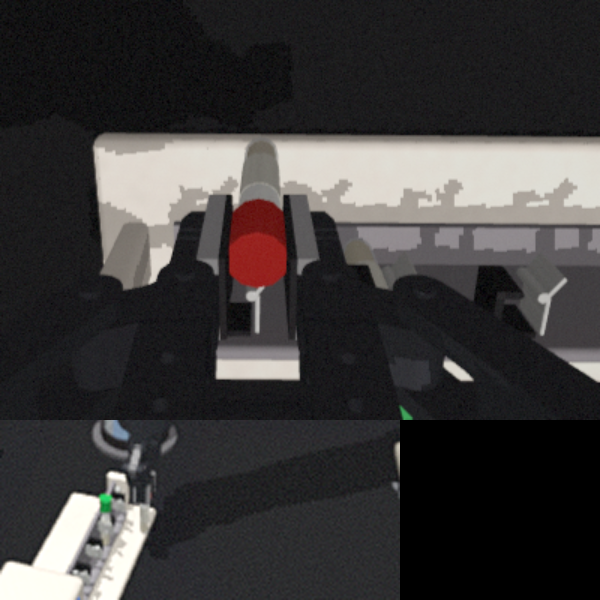

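The red tube is out of clip0 and held upright between the fingers, with the empty clip visible behind it. I'll lift it and view the canister from beside.

```bash
python3 -m inch '[-5,0,40,0,0,0,0, -5,0,80,0,0,0,0, -5,0,110,0,0,0,0, 23,-155,110,0,0,0,0, 23,-155,110,0,0,0,0, 23,-155,110,0,0,0,0, 23,-155,110,0,0,0,0, 23,-155,110,0,0,0,0]'
python3 -m inch '[0,0,0,0,0,0,0, 0,0,0,0,0,0,0]'
python3 - <<'E'
from h import *
C=cam("wrist");w=bot.camera("wrist");cv2.imwrite("pics/w4.png",w)
for t,z in[("pocket0",.06),("canister_mouth",.1),("canister",0)]:
    for d in bot.spot_point("wrist",t)[:5]: print(t,np.round(d["uv"]),round(d["confidence"],2),atz("wrist",d["uv"],z,C).round(4))
E
```

```text
clock: 6.18
eef_pos: [0.5034, 0.0381, 0.2216]
tool_rot: [0.089, 0.996, -0.001, 0.001]
ft_force: [-0.4, -0.1, 0.2]
grip_width: 0.0147
grasp_force: 59.3
clock: 6.35
eef_pos: [0.5024, 0.0433, 0.2213]
tool_rot: [0.086, 0.996, 0.0, 0.0]
ft_force: [-0.8, 0.1, -0.6]
grip_width: 0.0148
grasp_force: 59.3
pocket0 [217. 239.] 0.78 [ 0.5351 -0.0535  0.06  ]
pocket0 [181. 247.] 0.72 [ 0.5371 -0.0864  0.06  ]
pocket0 [170. 210.] 0.71 [ 0.5034 -0.0858  0.06  ]
pocket0 [205. 201.] 0.62 [ 0.5004 -0.0541  0.06  ]
canister [215. 202.] 0.86 [ 0.5191 -0.0685  0.    ]
```

View pics/w4.png

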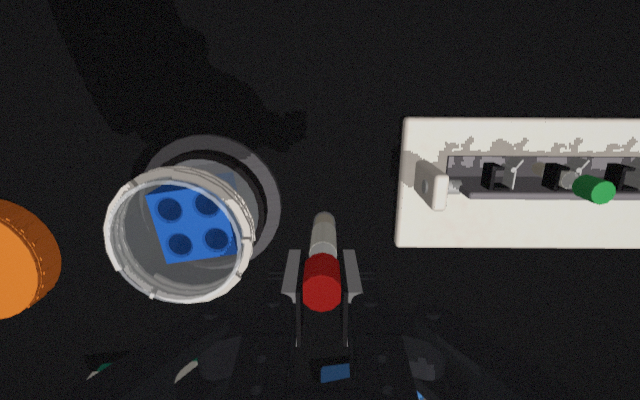

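The pockets show at (217,239), (181,247), (170,210) and (205,201), with their centre at (0.519,-0.070) and 32 mm spacing, which matches. The red tube hangs straight at (322,270). I'll use pocket B at (0.537,-0.086) with a tangential finger line.

```bash
python3 -m inch '[35,-130,0,0,0,-0.61,0, 35,-130,0,0,0,-0.61,0, 35,-130,0,0,0,-0.61,0, 35,-130,0,0,0,-0.61,0, 35,-130,0,0,0,-0.61,0, 35,-130,0,0,0,-0.61,0, 35,-130,0,0,0,-0.61,0, 35,-130,0,0,0,-0.61,0]'
python3 - <<'E'
from h import *
C=cam("wrist");w=bot.camera("wrist");cv2.imwrite("pics/w5.png",w)
o=bot.get_obs();print(o["eef_pos"],o["joint_pos"].round(2) if hasattr(o["joint_pos"],'round') else o["joint_pos"])
for t,z in[("pocket0",.06),("canister_mouth",.1)]:
    for d in bot.spot_point("wrist",t)[:5]: print(t,np.round(d["uv"]),round(d["confidence"],2),atz("wrist",d["uv"],z,C).round(4))
print(proj("wrist",[.5371,-.0864,.06],C), proj("wrist",o["eef_pos"]-[0,0,.08],C))
E
```

```text
clock: 7.22
eef_pos: [0.5371, -0.0857, 0.2213]
tool_rot: [0.379, 0.926, 0.0, -0.0]
ft_force: [-0.2, 1.6, -1.4]
grip_width: 0.0147
grasp_force: 59.3
[ 0.53713064 -0.08565794  0.22134396] [-0.16  0.34  0.06  1.29  0.    0.62]
pocket0 [348. 156.] 0.75 [ 0.5358 -0.0534  0.06  ]
pocket0 [288. 153.] 0.66 [ 0.5004 -0.0865  0.06  ]
pocket0 [317. 127.] 0.62 [ 0.5017 -0.0553  0.06  ]
canister_mouth [318. 169.] 0.75 [ 0.52   -0.0717  0.1   ]
canister_mouth [324. 248.] 0.28 [ 0.5662 -0.1108  0.1   ]
[319.98119338 184.90350421] [320.37148562 220.08019216]
```

View pics/w5.png

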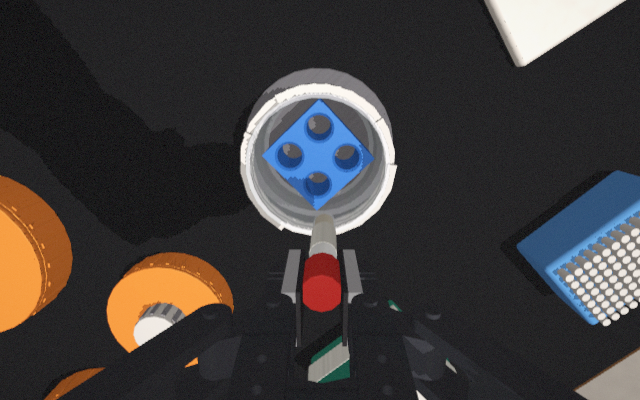

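Pocket B is visible at (318,183), and the tube foot at (323,218) is about 1–2 mm right of the TCP line. I'll correct slightly and lower.

```bash
python3 -m inch '[-2,-1,-30,0,0,0,0, -2,-1,-60,0,0,0,0, -2,-1,-75,0,0,0,0, -2,-1,-80,0,0,0,0, -2,-1,-90,0,0,0,0, -2,-1,-95,0,0,0,0, -2,-1,-100,0,0,0,0, -2,-1,-100,0,0,0,0]'; python3 -m inch '[0,0,-5,0,0,0,0, 0,0,-10,0,0,0,0, 0,0,-15,0,0,0,0, 0,0,-18,0,0,0,0, 0,0,-18,0,0,0,0]'
```

```text
clock: 8.03
eef_pos: [0.5352, -0.0877, 0.1211]
tool_rot: [0.38, 0.925, -0.0, -0.0]
ft_force: [-0.7, -0.2, 0.1]
grip_width: 0.0149
grasp_force: 59.3
clock: 8.45
eef_pos: [0.5346, -0.0877, 0.1024]
tool_rot: [0.381, 0.925, -0.0, -0.001]
ft_force: [-0.3, 1.2, 0.2]
grip_width: 0.015
grasp_force: 59.3
```

```bash
python3 -m inch '[0,0,-2,0,0,0,0, 0,0,-2,0,0,0,30, 0,0,-2,0,0,0,30, 0,0,-2,0,0,0,30, 0,0,-2,0,0,0,30]'; python3 -m inch '[0,0,20,0,0,0,30, 0,0,60,0,0,0,30, 0,0,100,0,0,0,35, 0,0,120,0,0,0,40, 0,0,120,0,0,0,40]'
python3 - <<'E'
from h import *
C=cam("wrist");w=bot.camera("wrist");cv2.imwrite("pics/w6.png",w)
print(cap(w,"red",C,.094)); print(proj("wrist",[.5355,-.0860,.094],C))
E
```

```text
clock: 8.87
eef_pos: [0.5353, -0.0878, 0.1015]
tool_rot: [0.381, 0.925, 0.0, 0.0]
ft_force: [0.1, 0.2, -0.2]
grip_width: 0.0255
grasp_force: 0.0
clock: 9.28
eef_pos: [0.5384, -0.0883, 0.2277]
tool_rot: [0.381, 0.925, 0.001, 0.006]
ft_force: [1.5, -0.6, 0.3]
grip_width: 0.0341
grasp_force: 0.0
[(array([318.2, 185.9]), [310, 173, 21, 26, 286], array([ 0.5343, -0.0854,  0.094 ]))]
[318.73364103 187.61076421]
```

```bash
python3 -m inch '[-9,320,0,0,0,0.61,40, -9,320,0,0,0,0.61,40, -9,320,0,0,0,0.61,40, -9,320,0,0,0,0.61,40, -9,320,0,0,0,0.61,40, -9,320,0,0,0,0.61,40, -9,320,0,0,0,0.61,40, -9,320,0,0,0,0.61,40]';  python3 -m inch '[0,0,-40,0,0,0,40, 0,0,-50,0,0,0,40, 0,0,-50,0,0,0,40, 0,0,-50,0,0,0,40]'
python3 - <<'E'
from h import *
C=cam("wrist");w=bot.camera("wrist");cv2.imwrite("pics/w7.png",w)
print(bot.get_obs()["eef_pos"])
g=w[...,1].astype(int);m=(g>w[...,2].astype(int)*1.5+20)&(g>80)
n,l,s,c=cv2.connectedComponentsWithStats(m.astype(np.uint8))
for k in range(1,n):
  if s[k,4]>80: print(c[k],s[k],atz("wrist",c[k],.106,C))
print(proj("wrist",[.5285,.2325,.106],C))
E
```

```text
clock: 10.0
eef_pos: [0.5247, 0.2355, 0.2193]
tool_rot: [0.084, 0.996, -0.0, -0.001]
ft_force: [0.0, -0.1, 0.3]
grip_width: 0.0342
grasp_force: 0.0
clock: 10.33
eef_pos: [0.525, 0.2312, 0.1699]
tool_rot: [0.086, 0.996, -0.001, -0.002]
ft_force: [0.2, 0.6, 1.1]
grip_width: 0.0342
grasp_force: 0.0
[0.52621405 0.23137782 0.17147492]
[324.00626959 235.87617555] [310 221  29  30 638] [0.52854222 0.23204191 0.106     ]
[324.79763692 235.68096358]
```

```bash
python3 -m inch '[2,0,-40,0,0,0,40, 2,0,-58,0,0,0,40, 2,0,-58,0,0,0,40, 2,0,-58,0,0,0,40, 2,0,-58,0,0,0,40]'; python3 -m inch '[0,0,0,0,0,0,0, 0,0,0,0,0,0,0, 0,0,0,0,0,0,0, 0,0,0,0,0,0,0, 0,0,0,0,0,0,0, 0,0,0,0,0,0,0]'
```

```text
clock: 10.8
eef_pos: [0.5298, 0.2322, 0.1157]
tool_rot: [0.086, 0.996, 0.001, 0.002]
ft_force: [-0.6, 0.2, 0.1]
grip_width: 0.0337
grasp_force: 0.0
clock: 11.3
eef_pos: [0.5297, 0.2326, 0.1159]
tool_rot: [0.085, 0.996, 0.001, 0.002]
ft_force: [1.1, -1.4, 6.6]
grip_width: 0.0149
grasp_force: 58.6
```

```bash
python3 -m inch '[0.5,3,0.5,0,0,0,0, 1,6,1,0,0,0,0, 1.6,9,1,0,0,0,0, 1.7,10,1,0,0,0,0, 1.7,10,1,0,0,0,0]'
python3 -m inch '[-8,1.4,0,0,0,0,0, -16,2.8,0,0,0,0,0, -24,4,0,0,0,0,0, -32,6,0,0,0,0,0, -40,7,0,0,0,0,0, -40,7,0,0,0,0,0]'
python3 -m inch '[-5,0,40,0,0,0,0, -5,0,80,0,0,0,0, -5,0,107,0,0,0,0, -5,0,107,0,0,0,0]'
```

```text
clock: 11.72
eef_pos: [0.53, 0.2386, 0.1158]
tool_rot: [0.086, 0.996, -0.004, 0.001]
ft_force: [-1.6, -9.9, 7.0]
grip_width: 0.0147
grasp_force: 59.7
clock: 12.22
eef_pos: [0.4876, 0.2498, 0.1141]
tool_rot: [0.084, 0.996, -0.0, -0.001]
ft_force: [0.0, -0.1, 0.3]
grip_width: 0.0145
grasp_force: 59.0
clock: 12.55
eef_pos: [0.4879, 0.2513, 0.2283]
tool_rot: [0.085, 0.996, 0.003, 0.005]
ft_force: [1.7, 0.6, 0.0]
grip_width: 0.0147
grasp_force: 59.0
```

```bash
python3 -m inch '[18,-306,0,0,0,-0.61,0, 18,-306,0,0,0,-0.61,0, 18,-306,0,0,0,-0.61,0, 18,-306,0,0,0,-0.61,0, 18,-306,0,0,0,-0.61,0, 18,-306,0,0,0,-0.61,0, 18,-306,0,0,0,-0.61,0, 18,-306,0,0,0,-0.61,0]';python3 -m inch '[0,0,0,0,0,0,0, 0,0,0,0,0,0,0, 0,0,0,0,0,0,0]'
python3 - <<'E'
from h import *
C=cam("wrist");w=bot.camera("wrist")
o=bot.get_obs();print(o["eef_pos"])
for d in bot.spot_point("wrist","pocket0")[:5]: print(np.round(d["uv"]),round(d["confidence"],2),atz("wrist",d["uv"],.06,C).round(4))
for q in proj("wrist",[.5015,-.0550,.06],C), proj("wrist",o["eef_pos"]-[0,0,.086],C): print(q); cv2.drawMarker(w,tuple(int(x) for x in q),(255,0,255),0,6)
cv2.imwrite("pics/w8.png",w)
E
```

```text
clock: 13.22
eef_pos: [0.5027, -0.0612, 0.2209]
tool_rot: [0.383, 0.924, -0.001, 0.0]
ft_force: [-0.1, 0.6, 0.3]
grip_width: 0.0147
grasp_force: 59.1
clock: 13.47
eef_pos: [0.5027, -0.056, 0.2209]
tool_rot: [0.38, 0.925, 0.0, -0.0]
ft_force: [-0.3, 0.1, -0.3]
grip_width: 0.0143
grasp_force: 59.1
[ 0.50274165 -0.05559771  0.22101239]
[350. 212.] 0.95 [ 0.5367 -0.0551  0.06  ]
[323. 238.] 0.95 [ 0.5377 -0.0876  0.06  ]
[322. 183.] 0.82 [ 0.5025 -0.0539  0.06  ]
[292. 208.] 0.6 [ 0.5006 -0.0873  0.06  ]
[320.47067417 182.70227241]
[320.89403277 216.27137506]
```

View pics/w8.png

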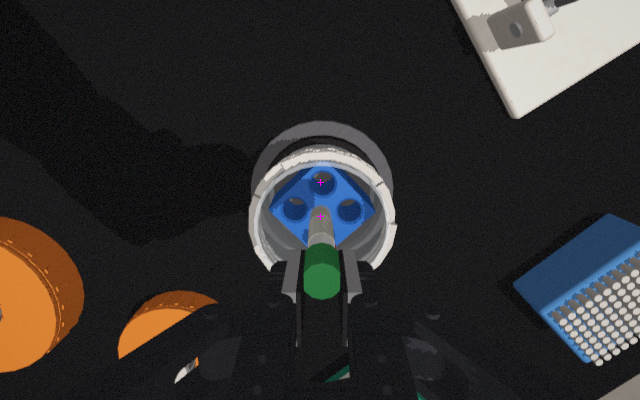

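The green tube's foot, at the marker (321,216), is in line with pocket D at (322,183). I'll lower and release.

```bash
python3 -m inch '[0,0,-30,0,0,0,0, 0,0,-60,0,0,0,0, 0,0,-75,0,0,0,0, 0,0,-80,0,0,0,0, 0,0,-90,0,0,0,0, 0,0,-95,0,0,0,0, 0,0,-105,0,0,0,0, 0,0,-114,0,0,0,0]'; python3 -m inch '[0,0,-1,0,0,0,0, 0,0,-1,0,0,0,0, 0,0,-1,0,0,0,30, 0,0,-1,0,0,0,30, 0,0,-1,0,0,0,30, 0,0,-1,0,0,0,30]'; python3 -m inch '[0,0,20,0,0,0,30, 0,0,60,0,0,0,30, 0,0,100,0,0,0,35, 0,0,120,0,0,0,40, 0,0,120,0,0,0,40, 0,0,120,0,0,0,40]'
python3 - <<'E'
from h import *
C=cam("wrist");w=bot.camera("wrist");b=bot.camera("side");a=bot.camera("scene")
o=np.zeros((600,800,3),np.uint8);o[:400,:640]=w
o[400:,:300]=cv2.resize(a[150:230,180:300],(300,200));o[400:,300:600]=cv2.resize(b[130:230,300:450],(300,200));cv2.imwrite("pics/w9.png",o)
for c in("scene","side","wrist"):
  for d in bot.spot_point(c,"lid_knob")[:4]: print(c,np.round(d["uv"],1),round(d["confidence"],2),atz(c,d["uv"],.041,C if c=="wrist" else None).round(4))
E
```

```text
clock: 14.23
eef_pos: [0.5036, -0.0566, 0.1074]
tool_rot: [0.38, 0.925, 0.0, 0.001]
ft_force: [-0.6, 0.1, -0.4]
grip_width: 0.0147
grasp_force: 59.2
clock: 14.73
eef_pos: [0.5032, -0.0569, 0.1068]
tool_rot: [0.381, 0.925, 0.0, 0.0]
ft_force: [0.7, 0.1, 0.1]
grip_width: 0.026
grasp_force: 0.0
clock: 15.23
eef_pos: [0.5039, -0.0569, 0.2281]
tool_rot: [0.381, 0.925, 0.001, 0.002]
ft_force: [-0.1, 0.2, -0.7]
grip_width: 0.0341
grasp_force: 0.0
scene [192.8 167.6] 0.93 [ 0.3471 -0.3854  0.041 ]
scene [154.7 222.1] 0.79 [ 0.5676 -0.4995  0.041 ]
scene [392.9 179. ] 0.5 [0.5092 0.2994 0.041 ]
side [400.5 150. ] 0.79 [ 0.3495 -0.4351  0.041 ]
side [350. 164.] 0.74 [ 0.5332 -0.3006  0.041 ]
side [339.3 133.6] 0.69 [ 0.6038 -0.5523  0.041 ]
wrist [167.9 360.2] 0.82 [ 0.5332 -0.3134  0.041 ]
```

View pics/w9.png

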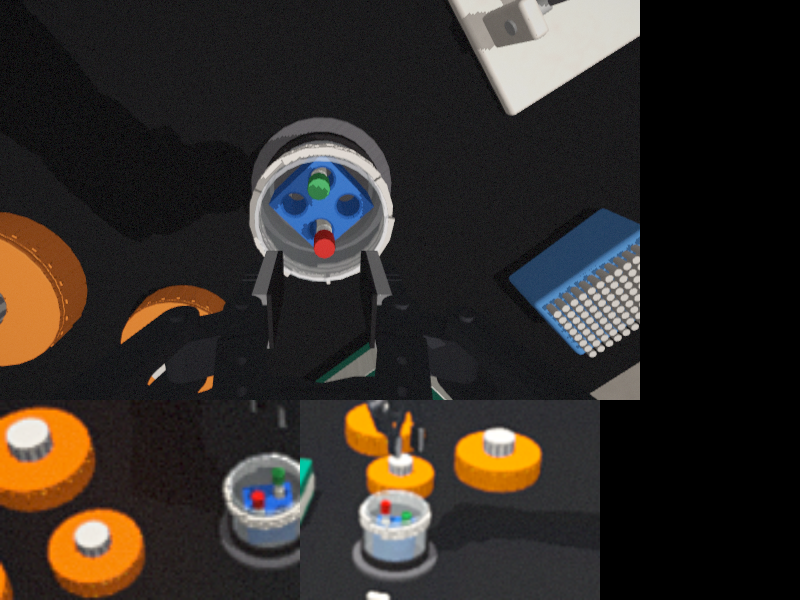

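The green cap at (319,187) and the red cap at (324,243) are both down in their pockets. The target lid is at side (350,164), near (0.53,-0.30). I'll move over it.

```bash
python3 -m inch '[28,-245,-10,0,0,0.43,72, 28,-245,-10,0,0,0.43,72, 28,-245,-10,0,0,0.43,72, 28,-245,-10,0,0,0.43,72, 28,-245,-10,0,0,0.43,72, 28,-245,-10,0,0,0.43,72, 28,-245,-10,0,0,0.43,72, 28,-245,-10,0,0,0.43,72]'
python3 - <<'E'
from h import *
C=cam("wrist");w=bot.camera("wrist");cv2.imwrite("pics/w10.png",w)
o=bot.get_obs();print(o["eef_pos"],o["joint_pos"])
for d in bot.spot_point("wrist","lid_knob")[:4]: print(np.round(d["uv"],1),round(d["confidence"],2),atz("wrist",d["uv"],.041,C).round(4))
hsv=cv2.cvtColor(w,cv2.COLOR_BGR2HSV);m=((hsv[...,1]<60)&(hsv[...,2]>120)).astype(np.uint8)
n,l,s,c=cv2.connectedComponentsWithStats(m)
for k in range(1,n):
  if s[k,4]>300: print(c[k].round(1),s[k],atz("wrist",c[k],.053,C).round(4))
E
```

```text
clock: 16.2
eef_pos: [0.53, -0.3045, 0.2142]
tool_rot: [0.177, 0.984, 0.0, -0.001]
ft_force: [-0.2, 1.1, -0.4]
grip_width: 0.0614
grasp_force: 0.0
[ 0.53007698 -0.30248368  0.21460696] [-5.18760625e-01  4.81253889e-01  2.53806328e-01  1.34637194e+00
  4.51817870e-04 -1.65528533e-01]
[320.3 188.6] 0.98 [ 0.5363 -0.3075  0.041 ]
[142.1 313.1] 0.63 [ 0.5936 -0.512   0.041 ]
[482.1 318.9] 0.43 [ 0.7139 -0.2061  0.041 ]
[118.6  17.9] [  68    0  101   45 3093] [ 0.3641 -0.3974  0.053 ]
[573.2  81.3] [ 496    0  144  150 8520] [ 0.5205 -0.0988  0.053 ]
[323.1 187.5] [ 297  159   53   56 2295] [ 0.533  -0.3038  0.053 ]
[224.  283.6] [207 256  36  57 682] [ 0.5862 -0.4183  0.053 ]
[419.  283.6] [401 256  36  57 686] [ 0.647 -0.254  0.053]
[499.8 286.2] [ 444  265  115   43 2209] [ 0.6749 -0.1865  0.053 ]
[141.2 303.6] [ 102  277   79   50 2206] [ 0.5788 -0.4982  0.053 ]
```

View pics/w10.png

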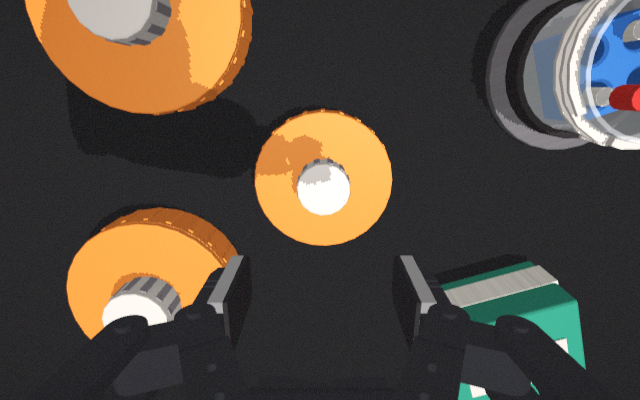

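The job's lid is at the centre, knob at (323,188) → (0.533,-0.304). The larger lids are at (120,40) and (150,290). I'll descend and grip the knob.

```bash
python3 -m inch '[3,-2,-40,0,0,0,72, 3,-2,-80,0,0,0,72, 3,-2,-120,0,0,0,72, 3,-2,-145,0,0,0,72, 3,-2,-155,0,0,0,72, 3,-2,-160,0,0,0,72, 3,-2,-160,0,0,0,72]'
python3 -m inch '[0,0,0,0,0,0,72, 0,0,0,0,0,0,0, 0,0,0,0,0,0,0, 0,0,0,0,0,0,0, 0,0,0,0,0,0,0, 0,0,0,0,0,0,0]'
```

```text
clock: 16.88
eef_pos: [0.5341, -0.3025, 0.0564]
tool_rot: [0.174, 0.985, 0.0, -0.0]
ft_force: [-0.1, 0.4, 0.8]
grip_width: 0.0618
grasp_force: 0.0
clock: 17.38
eef_pos: [0.5356, -0.3046, 0.0593]
tool_rot: [0.174, 0.985, -0.001, 0.003]
ft_force: [0.2, 0.7, 5.2]
grip_width: 0.0421
grasp_force: 61.5
```

```bash
python3 -m inch '[0,0,40,0,0,0,0, 0,0,80,0,0,0,0, 0,0,115,0,0,0,0, 0,0,145,0,0,0,0, 0,0,145,0,0,0,0]'
python3 -m inch '[-14,234,0,0,0,0,0, -14,234,0,0,0,0,0, -14,234,0,0,0,0,0, -14,234,0,0,0,0,0, -14,234,0,0,0,0,0, -14,234,0,0,0,0,0, -14,234,0,0,0,0,0, -14,234,0,0,0,0,0]'
python3 -m inch '[0,0,0,0,0,0,0, 0,0,0,0,0,0,0]'
python3 - <<'E'
from h import *
C=cam("wrist");w=bot.camera("wrist");a=bot.camera("scene");b=bot.camera("side")
o=np.zeros((600,800,3),np.uint8);o[:400,:640]=w
o[400:,:300]=cv2.resize(a[130:230,210:360],(300,200));o[400:,300:600]=cv2.resize(b[110:240,250:445],(300,200));cv2.imwrite("pics/w11.png",o)
s=bot.get_obs();print(s["eef_pos"],s["joint_pos"])
for c in("scene","side"):
  for t in("lid_knob","lid_edge"):
    for d in bot.spot_point(c,t)[:4]: print(c,t,np.round(d["uv"],1),round(d["confidence"],2))
  print(proj(c,s["eef_pos"]-[0,0,.018]),proj(c,s["eef_pos"]-[0,0,.064]))
E
```

```text
clock: 17.8
eef_pos: [0.5373, -0.3059, 0.2104]
tool_rot: [0.175, 0.985, -0.003, 0.007]
ft_force: [1.3, -1.2, -1.3]
grip_width: 0.0421
grasp_force: 61.8
clock: 18.47
eef_pos: [0.5195, -0.0684, 0.2013]
tool_rot: [0.173, 0.985, -0.0, -0.0]
ft_force: [-0.3, -0.2, -2.0]
grip_width: 0.0419
grasp_force: 62.1
clock: 18.63
eef_pos: [0.5199, -0.0709, 0.2012]
tool_rot: [0.175, 0.985, -0.0, 0.0]
ft_force: [-0.2, -0.4, -2.4]
grip_width: 0.0419
grasp_force: 62.1
[ 0.51986575 -0.07100277  0.20112362] [-1.35683881e-01  3.17294400e-01 -2.90825270e-02  1.22464489e+00
 -1.03089665e-04  2.17238356e-01]
scene lid_knob [286.1 162.4] 0.83
scene lid_knob [151.3 222.1] 0.73
scene lid_knob [193.4 166. ] 0.65
scene lid_edge [198.3 176.6] 0.9
scene lid_edge [160.9 232. ] 0.6
scene lid_edge [290.6 175.9] 0.56
[284.86622378 165.26452221] [285.61778558 175.17412985]
side lid_knob [350.9 160.1] 0.95
side lid_knob [338.5 130.4] 0.72
side lid_edge [399.4 165.7] 0.89
side lid_edge [339.6 148.9] 0.86
side lid_edge [348.4 172.2] 0.71
[347.45518171 160.26709142] [347.27189168 173.04482993]
```

View pics/w11.png

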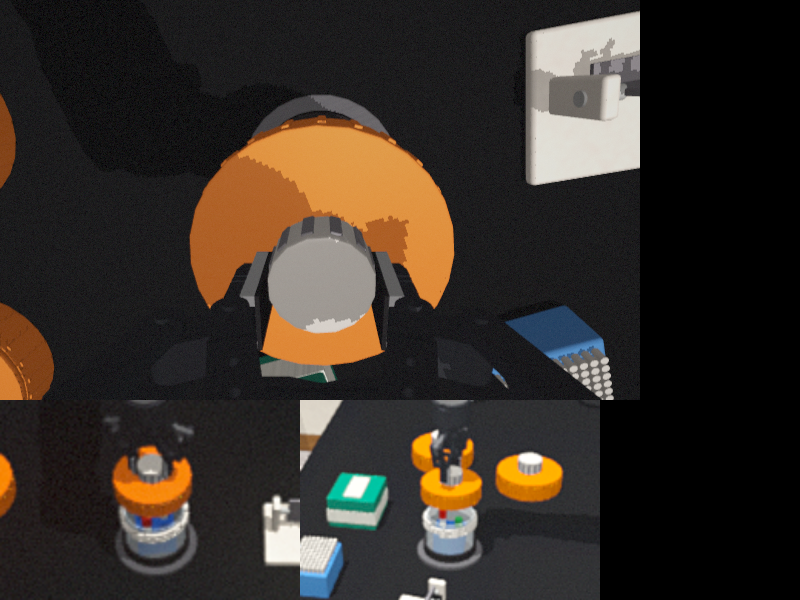

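The lid is held level above the canister, with its knob top centred at (322,284) in the wrist view. Now I'll work out its centre relative to the TCP.

Run:
```python
from h import *
C=cam("wrist");o=bot.get_obs();p=np.array(o["eef_pos"]);Rm=R.from_quat(o["tool_rot"]).as_matrix()
a=np.linspace(0,6.28,721)
def ext(off,z,r):
    P=p[:,None]+Rm@np.array([off[0]+r*np.cos(a),off[1]+r*np.sin(a),0*a]);P[2]=p[2]-z
    q=np.array([proj("wrist",x,C) for x in P.T]);return q.min(0).round(),q.max(0).round()
for ox in(-.004,-.002,0,.002,.004): print(ox,"knob",ext((ox,0),.006,.022),"disc",ext((ox,0),.030,.0605))
print(Rm[:2,0])
w=cv2.imread("pics/w11.png")[:400,:640]
h=cv2.cvtColor(w,cv2.COLOR_BGR2HSV);col=((h[:,322,0]<25)&(h[:,322,1]>120)).nonzero()[0];print(col.min(),col.max(),[int(v) for v in h[105:140:2,322,2]])
```

```text
-0.004 knob (array([267., 245.]), array([375., 339.])) disc (array([192., 137.]), array([450., 369.]))
-0.002 knob (array([266., 240.]), array([375., 335.])) disc (array([191., 132.]), array([450., 366.]))
0 knob (array([266., 235.]), array([375., 331.])) disc (array([191., 127.]), array([451., 363.]))
0.002 knob (array([266., 231.]), array([376., 327.])) disc (array([190., 122.]), array([451., 360.]))
0.004 knob (array([266., 226.]), array([376., 323.])) disc (array([190., 117.]), array([452., 357.]))
[-0.93871052  0.34470643]
115 365 [107, 90, 70, 24, 27, 91, 122, 123, 182, 149, 171, 225, 225, 224, 225, 225, 224, 226]
```

The lid is centred under the TCP to within 1 mm. I'll lower it onto the neck.

```bash
python3 -m inch '[-1,0.5,-20,0,0,0,0, -1,0.5,-35,0,0,0,0, -1,0.5,-42,0,0,0,0, -1,0.5,-44,0,0,0,0, -1,0.5,-46,0,0,0,0, -1,0.5,-46,0,0,0,0, -1,0.5,-46,0,0,0,0]'; python3 -m inch '[0,0,-1,0,0,0,0, 0,0,-2,0,0,0,0, 0,0,-2,0,0,0,0]'; python3 -m inch '[0,0,-1,0,0,0,0, 0,0,-2,0,0,0,0, 0,0,-2,0,0,0,0]'
```

```text
clock: 19.57
eef_pos: [0.5195, -0.0694, 0.1561]
tool_rot: [0.175, 0.985, 0.0, 0.001]
ft_force: [-0.1, 0.1, -0.9]
grip_width: 0.042
grasp_force: 62.0
clock: 19.82
eef_pos: [0.5192, -0.0693, 0.1538]
tool_rot: [0.174, 0.985, 0.0, 0.001]
ft_force: [-0.4, 0.3, -0.5]
grip_width: 0.0418
grasp_force: 62.1
clock: 20.07
eef_pos: [0.5195, -0.0694, 0.1524]
tool_rot: [0.175, 0.985, -0.0, 0.001]
ft_force: [-0.9, 1.8, 4.3]
grip_width: 0.0419
grasp_force: 62.7
```

```bash
python3 -m inch '[0,0,-1,0,0,0,0, 0,0,-1,0,0,0,0]'; python3 -m inch '[0,0,0,0,0,0.1,0, 0,0,0,0,0,0.2,0, 0,0,0,0,0,0.2,0]'; python3 -m inch '[0,0,0,0,0,0.1,0, 0,0,0,0,0,0.2,0, 0,0,0,0,0,0.2,0]'
```

```text
clock: 20.23
eef_pos: [0.5199, -0.0697, 0.1518]
tool_rot: [0.175, 0.985, -0.0, 0.002]
ft_force: [-0.8, -0.5, 7.2]
grip_width: 0.0419
grasp_force: 62.8
clock: 20.48
eef_pos: [0.5195, -0.0701, 0.1504]
tool_rot: [0.075, 0.997, -0.001, 0.001]
ft_force: [1.7, -2.3, -3.4]
grip_width: 0.0419
grasp_force: 62.0
clock: 20.73
eef_pos: [0.5196, -0.07, 0.1502]
tool_rot: [-0.024, 1.0, -0.001, 0.001]
ft_force: [2.3, -2.8, -2.4]
grip_width: 0.0425
grasp_force: 62.0
```

```bash
python3 -m inch '[0,0,-1,0,0,0,0, 0,0,-2,0,0,0,0, 0,0,-2,0,0,0,0]';python3 -m inch '[0,0,-1,0,0,0,0, 0,0,-2,0,0,0,0, 0,0,-2,0,0,0,0]'
```

```text
clock: 20.98
eef_pos: [0.5195, -0.0699, 0.1485]
tool_rot: [-0.023, 1.0, -0.001, 0.001]
ft_force: [1.7, -4.8, -0.7]
grip_width: 0.0418
grasp_force: 62.3
clock: 21.23
eef_pos: [0.5198, -0.07, 0.1469]
tool_rot: [-0.024, 1.0, -0.001, 0.001]
ft_force: [3.4, -5.0, -0.1]
grip_width: 0.0419
grasp_force: 62.3
```

```bash
python3 -m inch '[0,0,-1,0,0,0,0, 0,0,-1.5,0,0,0,0, 0,0,-1.5,0,0,0,0]';python3 -m inch '[0,0,-1,0,0,0,0, 0,0,-1.5,0,0,0,0, 0,0,-1.5,0,0,0,0]'
```

```text
clock: 21.48
eef_pos: [0.52, -0.07, 0.1466]
tool_rot: [-0.024, 1.0, -0.001, 0.002]
ft_force: [0.8, -4.8, 7.9]
grip_width: 0.0419
grasp_force: 63.1
clock: 21.73
eef_pos: [0.52, -0.07, 0.1465]
tool_rot: [-0.024, 1.0, -0.001, 0.002]
ft_force: [-2.0, -4.7, 15.5]
grip_width: 0.0424
grasp_force: 63.8
```

```bash
python3 -m inch '[0,0,1.5,0,0,0.05,0, 0,0,1.5,0,0,0.1,0, 0,0,1.5,0,0,0.1,0]';python3 -c "
from h import *;o=bot.get_obs();print(o['ft_torque'],o['joint_pos'])"; python3 -m inch '[0,0,0,0,0,0.05,0, 0,0,0,0,0,0.1,0, 0,0,0,0,0,0.1,0]';python3 -c "
from h import *;o=bot.get_obs();print(o['ft_torque'],o['joint_pos'],o['ft_force'])"
```

```text
clock: 21.98
eef_pos: [0.52, -0.0697, 0.1469]
tool_rot: [-0.074, 0.997, -0.001, 0.002]
ft_force: [0.1, -4.8, 9.0]
grip_width: 0.0419
grasp_force: 63.1
[-0.88448806 -0.04707132  0.04274814] [-1.33103299e-01  3.56328744e-01 -1.22392699e-01  1.08824660e+00
 -3.10637187e-04 -2.82086063e-01]
clock: 22.23
eef_pos: [0.5202, -0.0695, 0.1473]
tool_rot: [-0.124, 0.992, -0.001, 0.002]
ft_force: [-0.6, -3.0, 10.1]
grip_width: 0.0422
grasp_force: 63.2
[-0.84467381 -0.02411118  0.01023727] [-1.32921670e-01  3.55955872e-01 -1.21926749e-01  1.08842065e+00
  1.05189662e-04 -3.81950989e-01] [-0.5654498  -3.03799685 10.07813577]
```

```bash
python3 -m inch '[0,0,0.5,0,0,0.05,0, 0,0,0.5,0,0,0.1,0, 0,0,0.5,0,0,0.1,0]';python3 -c "
from h import *;o=bot.get_obs();print(o['ft_torque'])"; python3 -m inch '[0,0,0.5,0,0,0.05,0, 0,0,0.5,0,0,0.1,0, 0,0,0.5,0,0,0.1,0]';python3 -c "
from h import *;o=bot.get_obs();print(o['ft_torque'])"; python3 -m inch '[0,0,0.5,0,0,0.05,0, 0,0,0.5,0,0,0.1,0, 0,0,0.5,0,0,0.1,0]';python3 -c "
from h import *;o=bot.get_obs();print(o['ft_torque'])"
```

```text
clock: 22.48
eef_pos: [0.5201, -0.0693, 0.1476]
tool_rot: [-0.174, 0.985, -0.0, 0.002]
ft_force: [-0.6, -2.4, 9.4]
grip_width: 0.0418
grasp_force: 63.2
[-0.65375362 -0.13425874  0.03590803]
clock: 22.73
eef_pos: [0.52, -0.0692, 0.148]
tool_rot: [-0.223, 0.975, -0.0, 0.002]
ft_force: [0.2, -2.1, 9.1]
grip_width: 0.0425
grasp_force: 63.1
[-0.66040304 -0.02665459  0.14846391]
clock: 22.98
eef_pos: [0.5198, -0.069, 0.1483]
tool_rot: [-0.271, 0.962, -0.0, 0.002]
ft_force: [0.8, -2.3, 8.1]
grip_width: 0.0422
grasp_force: 63.1
[-0.60007346 -0.04542935  0.14786087]
```

The lid is climbing at 0.06 mm per degree, so it is riding the upper flank of the next thread. It passed the first slot while the gripper held it up. I'll keep turning anticlockwise with a light downward preload until it drops.

```bash
python3 -m inch '[0,0,0.3,0,0,0.1,0, 0,0,0.6,0,0,0.2,0, 0,0,0.6,0,0,0.2,0]'; python3 -m inch '[0,0,0.3,0,0,0.1,0, 0,0,0.6,0,0,0.2,0, 0,0,0.6,0,0,0.2,0]'; python3 -m inch '[0,0,0.3,0,0,0.1,0, 0,0,0.6,0,0,0.2,0, 0,0,0.6,0,0,0.2,0]'
```

```text
clock: 23.23
eef_pos: [0.5193, -0.0688, 0.1473]
tool_rot: [-0.366, 0.93, 0.0, 0.001]
ft_force: [2.3, -1.2, -1.7]
grip_width: 0.0421
grasp_force: 62.1
clock: 23.48
eef_pos: [0.519, -0.0686, 0.1472]
tool_rot: [-0.457, 0.89, 0.001, 0.0]
ft_force: [2.9, -1.2, -2.6]
grip_width: 0.0419
grasp_force: 62.0
clock: 23.73
eef_pos: [0.519, -0.0683, 0.1487]
tool_rot: [-0.543, 0.84, 0.001, 0.001]
ft_force: [0.2, 0.2, 4.2]
grip_width: 0.0419
grasp_force: 63.0
```

```bash
python3 -m inch '[0,0,0.2,0,0,0.05,0, 0,0,0.3,0,0,0.1,0, 0,0,0.3,0,0,0.1,0]'
```

```text
clock: 23.98
eef_pos: [0.5188, -0.0687, 0.1489]
tool_rot: [-0.583, 0.812, 0.0, 0.0]
ft_force: [0.4, -0.2, 5.9]
grip_width: 0.0421
grasp_force: 63.1
```

```bash
python3 -m inch '[0,0,-1,0,0,0,0, 0,0,-1,0,0,0,0, 0,0,-1,0,0,0,0]'; python3 -m inch '[0,0,-1,0,0,0,0, 0,0,-1,0,0,0,0, 0,0,-1,0,0,0,0]'
python3 - <<'E'
from h import *
o=bot.get_obs();print(o["ft_torque"],o["joint_pos"][5])
w=bot.camera("wrist");a=bot.camera("scene");b=bot.camera("side")
o=np.zeros((600,800,3),np.uint8);o[:400,:640]=w
o[400:,:400]=cv2.resize(a[150:230,210:370],(400,200),interpolation=2);o[400:,400:800]=cv2.resize(b[140:240,250:450],(400,200),interpolation=2);cv2.imwrite("pics/w12.png",o)
E
```

```text
clock: 24.23
eef_pos: [0.5189, -0.0687, 0.1488]
tool_rot: [-0.583, 0.813, 0.0, 0.001]
ft_force: [-1.8, -0.7, 9.8]
grip_width: 0.0423
grasp_force: 63.8
clock: 24.48
eef_pos: [0.519, -0.0687, 0.1487]
tool_rot: [-0.583, 0.813, -0.0, 0.001]
ft_force: [-3.3, -0.1, 14.3]
grip_width: 0.0423
grasp_force: 64.2
[0.10085151 0.7828354  0.16923331] -1.376837936483438
```

View pics/w12.png

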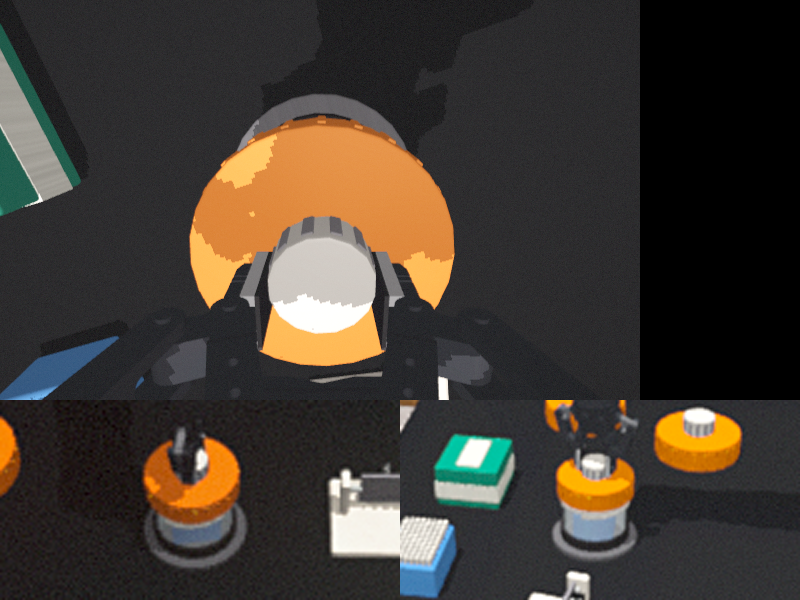

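The lid hasn't shifted in the grip: the knob (322,284) and disc rows are the same as before. The height readings are ambiguous, though. I'll release the lid so it settles level on the threads, wind the wrist back while open, grip a little deeper, and track in finer steps.

```bash
python3 -m inch '[0,0,1.5,0,0,0,0, 0,0,1.5,0,0,0,70, 0,0,1.5,0,0,0,70, 0,0,1.5,0,0,0,70, 0,0,1.5,0,0,0,70, 0,0,1.5,0,0,0,70, 0,0,1.5,0,0,0,70]'; python3 -m inch '[0,0,0,0,0,-0.9,70, 0,0,0,0,0,-0.9,70, 0,0,0,0,0,-0.9,70, 0,0,0,0,0,-0.9,70, 0,0,0,0,0,-0.9,70, 0,0,0,0,0,-0.9,70, 0,0,0,0,0,-0.9,70, 0,0,0,0,0,-0.9,70]'; python3 -m inch '[0,0,0,0,0,-0.9,70, 0,0,0,0,0,-0.9,70, 0,0,0,0,0,-0.9,70, 0,0,0,0,0,-0.9,70, 0,0,0,0,0,-0.9,70, 0,0,0,0,0,-0.9,70, 0,0,0,0,0,-0.9,70, 0,0,0,0,0,-0.9,70]'
python3 - <<'E'
from h import *
C=cam("wrist");w=bot.camera("wrist");cv2.imwrite("pics/w13.png",w)
o=bot.get_obs();p=np.array(o["eef_pos"]);print(p,o["tool_rot"],o["joint_pos"][5])
h=cv2.cvtColor(w,cv2.COLOR_BGR2HSV);m=((h[...,0]<25)&(h[...,1]>110)&(h[...,2]>60)).astype(np.uint8)
n,l,s,c=cv2.connectedComponentsWithStats(m);k=s[1:,4].argmax()+1;print(s[k])
a=np.linspace(0,6.28,361)
for z in(.128,.134,.140,.146):
    c0=np.array([.519,-.0695])
    f=lambda r,zz:np.array([proj("wrist",[c0[0]+r*np.cos(t),c0[1]+r*np.sin(t),zz],C) for t in a])
    K=f(.022,z+.012);D=f(.0605,z-.012)
    print(z,"knob",K.min(0).round(),K.max(0).round(),"disc",D.min(0).round(),D.max(0).round())
E
```

```text
clock: 25.22
eef_pos: [0.5186, -0.0692, 0.1475]
tool_rot: [-0.585, 0.811, 0.0, -0.0]
ft_force: [-0.1, 0.5, 0.8]
grip_width: 0.0597
grasp_force: 0.0
clock: 25.88
eef_pos: [0.5188, -0.0693, 0.1477]
tool_rot: [-0.171, 0.985, 0.0, -0.0]
ft_force: [-0.2, 0.3, 0.2]
grip_width: 0.0599
grasp_force: 0.0
clock: 26.55
eef_pos: [0.5188, -0.0693, 0.1477]
tool_rot: [0.274, 0.962, -0.0, -0.0]
ft_force: [-0.2, -1.1, 0.9]
grip_width: 0.0597
grasp_force: 0.0
[ 0.51876091 -0.06928843  0.14775221] [ 2.72254257e-01  9.62225328e-01 -3.77586745e-06 -1.92120627e-04] 0.418665207418309
[  184   121   266   252 35085]
0.128 knob [266. 235.] [374. 329.] disc [192. 128.] [449. 361.]
0.134 knob [264. 241.] [376. 339.] disc [187. 129.] [453. 370.]
0.14 knob [261. 248.] [378. 349.] disc [182. 131.] [458. 379.]
0.146 knob [259. 256.] [381. 360.] disc [177. 133.] [464. 389.]
```

View pics/w13.png

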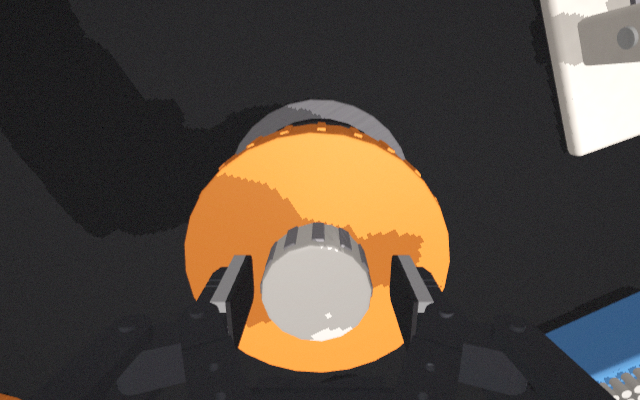

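Now the knob top spans (262–372, 242–341), which puts the knob at z ≈ 0.133, about 16 mm above home, still riding on a flank. The lid centre is about 2 mm to the left of the TCP, i.e. near (0.518,-0.071). I'll recentre and regrip a bit deeper.

```bash
python3 -m inch '[-0.7,-1.5,-3,0,0,0,70, -0.7,-1.5,-3,0,0,0,70, -0.7,-1.5,-3,0,0,0,70, -0.7,-1.5,-3,0,0,0,0, -0.7,-1.5,-3,0,0,0,0, -0.7,-1.5,-3,0,0,0,0, -0.7,-1.5,-3,0,0,0,0, -0.7,-1.5,-3,0,0,0,0]';python3 -m inch '[0,0,0,0,0,0,0, 0,0,0,0,0,0,0]'; python3 -m inch '[0,0,-1,0,0,0,0, 0,0,-1,0,0,0,0]'
python3 -m inch '[0,0,0,0,0,0.05,0, 0,0,0,0,0,0.05,0]'
python3 -m inch '[0,0,0,0,0,0.05,0, 0,0,0,0,0,0.05,0]'
```

```text
clock: 27.27
eef_pos: [0.5185, -0.0707, 0.1452]
tool_rot: [0.272, 0.962, 0.0, 0.0]
ft_force: [1.2, -0.2, 2.5]
grip_width: 0.0422
grasp_force: 60.7
clock: 27.43
eef_pos: [0.5185, -0.0707, 0.1452]
tool_rot: [0.272, 0.962, 0.0, 0.0]
ft_force: [0.1, 0.6, 3.0]
grip_width: 0.0417
grasp_force: 60.7
clock: 27.6
eef_pos: [0.5186, -0.0708, 0.145]
tool_rot: [0.272, 0.962, 0.0, 0.001]
ft_force: [-1.3, 0.2, 8.0]
grip_width: 0.042
grasp_force: 61.7
clock: 27.77
eef_pos: [0.5185, -0.071, 0.1444]
tool_rot: [0.247, 0.969, -0.0, 0.001]
ft_force: [1.4, -0.0, 3.6]
grip_width: 0.0424
grasp_force: 60.9
clock: 27.93
eef_pos: [0.5176, -0.0708, 0.1431]
tool_rot: [0.224, 0.975, -0.0, -0.001]
ft_force: [0.5, -0.0, -2.3]
grip_width: 0.0425
grasp_force: 60.9
```

It is sinking now, so I'll follow it down without turning.

```bash
python3 -m inch '[0,0,-1.5,0,0,0,0, 0,0,-1.5,0,0,0,0]'; python3 -m inch '[0,0,-1.5,0,0,0,0, 0,0,-1.5,0,0,0,0]';python3 -m inch '[0,0,-1,0,0,0,0, 0,0,-1,0,0,0,0]'
```

```text
clock: 28.1
eef_pos: [0.5176, -0.0708, 0.1414]
tool_rot: [0.224, 0.975, -0.0, -0.001]
ft_force: [0.7, 0.3, -2.1]
grip_width: 0.042
grasp_force: 60.9
clock: 28.27
eef_pos: [0.5178, -0.0708, 0.1403]
tool_rot: [0.224, 0.975, -0.0, -0.001]
ft_force: [0.0, 0.2, -2.3]
grip_width: 0.0424
grasp_force: 61.3
clock: 28.43
eef_pos: [0.5179, -0.0707, 0.1401]
tool_rot: [0.224, 0.975, -0.0, -0.0]
ft_force: [-1.4, 0.4, 1.1]
grip_width: 0.0419
grasp_force: 61.5
```

```bash
python3 -m inch '[0,0,-1,0,0,0,0, 0,0,-1,0,0,0,0]'; for i in 1; do python3 -m inch '[0,0,0,0,0,0.05,0, 0,0,0,0,0,0.05,0]'; done; python3 -c "
from h import *;o=bot.get_obs();print(o['ft_torque'])"; python3 -m inch '[0,0,0,0,0,0.05,0, 0,0,0,0,0,0.05,0]'; python3 -c "
from h import *;o=bot.get_obs();print(o['ft_torque'])"
```

```text
clock: 28.6
eef_pos: [0.5179, -0.0708, 0.1401]
tool_rot: [0.224, 0.975, -0.0, 0.0]
ft_force: [-3.8, -0.4, 6.9]
grip_width: 0.0423
grasp_force: 62.1
clock: 28.77
eef_pos: [0.5186, -0.071, 0.1403]
tool_rot: [0.199, 0.98, -0.0, 0.001]
ft_force: [-0.9, -0.3, 5.9]
grip_width: 0.0423
grasp_force: 61.8
[-0.08468097  0.47465223  0.08665518]
clock: 28.93
eef_pos: [0.5189, -0.071, 0.1404]
tool_rot: [0.174, 0.985, -0.0, 0.001]
ft_force: [-1.0, -0.5, 7.1]
grip_width: 0.0426
grasp_force: 61.8
[-0.09864903  0.4179959   0.11779698]
```

```bash
for i in 1; do python3 -m inch '[0,0,0,0,0,0.05,0, 0,0,0,0,0,0.05,0]'; done; python3 -c "
from h import *;o=bot.get_obs();print(o['ft_torque'])"; python3 -m inch '[0,0,0,0,0,0.05,0, 0,0,0,0,0,0.05,0]'; python3 -c "
from h import *;o=bot.get_obs();print(o['ft_torque'])";python3 -m inch '[0,0,0,0,0,0.05,0, 0,0,0,0,0,0.05,0]'; python3 -c "
from h import *;o=bot.get_obs();print(o['ft_torque'])"
```

```text
clock: 29.1
eef_pos: [0.5191, -0.071, 0.1406]
tool_rot: [0.149, 0.989, -0.0, 0.002]
ft_force: [-1.3, 0.6, 7.3]
grip_width: 0.0426
grasp_force: 61.9
[-0.08964798  0.44782634  0.11409265]
clock: 29.27
eef_pos: [0.5193, -0.0711, 0.1408]
tool_rot: [0.125, 0.992, -0.0, 0.002]
ft_force: [-2.5, 0.4, 8.1]
grip_width: 0.0421
grasp_force: 61.9
[-0.14182382  0.40761206  0.02762479]
clock: 29.43
eef_pos: [0.5193, -0.0711, 0.1409]
tool_rot: [0.1, 0.995, -0.0, 0.002]
ft_force: [-1.8, 0.2, 9.3]
grip_width: 0.0423
grasp_force: 62.0
[-0.11334082  0.47700538  0.0697201 ]
```

The heights now fit one 120° period: the flank ran about 86°, then it dropped from 16–17 to about 11 mm above home, which is the slot. Now clockwise with a light preload, watching height and torque.

```bash
python3 -m inch '[0,0,-0.3,0,0,-0.1,0, 0,0,-0.6,0,0,-0.2,0, 0,0,-0.6,0,0,-0.2,0]'; python3 -c "
from h import *;o=bot.get_obs();print(o['ft_torque'])"; python3 -m inch '[0,0,-0.3,0,0,-0.1,0, 0,0,-0.6,0,0,-0.2,0, 0,0,-0.6,0,0,-0.2,0]'; python3 -c "
from h import *;o=bot.get_obs();print(o['ft_torque'])"
```

```text
clock: 29.68
eef_pos: [0.5194, -0.0714, 0.1402]
tool_rot: [0.201, 0.98, -0.0, 0.002]
ft_force: [-1.7, -0.2, 8.0]
grip_width: 0.0422
grasp_force: 62.0
[-0.19274986  0.47928951 -0.3877556 ]
clock: 29.93
eef_pos: [0.5203, -0.0723, 0.1399]
tool_rot: [0.297, 0.955, -0.001, 0.003]
ft_force: [0.0, -3.7, 6.3]
grip_width: 0.0422
grasp_force: 61.9
[-0.95668575 -0.09203184  0.2908498 ]
```

```bash
python3 -m inch '[0,0,-0.3,0,0,-0.05,0, 0,0,-0.3,0,0,-0.1,0, 0,0,-0.3,0,0,-0.1,0]'; python3 -c "
from h import *;o=bot.get_obs();print(o['ft_torque'])"; python3 -m inch '[0,0,-0.3,0,0,-0.05,0, 0,0,-0.3,0,0,-0.1,0, 0,0,-0.3,0,0,-0.1,0]'; python3 -c "
from h import *;o=bot.get_obs();print(o['ft_torque'],o['tau'][5])"
```

```text
clock: 30.18
eef_pos: [0.5217, -0.0737, 0.1399]
tool_rot: [0.344, 0.939, -0.002, 0.005]
ft_force: [3.5, -7.4, 5.8]
grip_width: 0.0422
grasp_force: 61.7
[-1.73132557 -0.64762788  0.42880328]
clock: 30.43
eef_pos: [0.5227, -0.0751, 0.1402]
tool_rot: [0.391, 0.92, -0.003, 0.007]
ft_force: [3.7, -10.5, 5.7]
grip_width: 0.0421
grasp_force: 61.6
[-2.41815512 -0.86470909  0.46085721] 0.6807008385658264
```

The lid is jamming clockwise with sideways displacement, so it sits on the next flank just past the rib. The slot was the free zone before it, and I had passed over that held high. I'll back off and go on anticlockwise to the next start, about 70–80° further, sinking promptly this time.

```bash
python3 -m inch '[0,0,0.5,0,0,0.1,0, 0,0,1,0,0,0.2,0, 0,0,1,0,0,0.3,0, 0,0,1.4,0,0,0.4,0, 0,0,1.6,0,0,0.5,0, 0,0,1.8,0,0,0.6,0, 0,0,1.8,0,0,0.6,0]'; python3 -c "
from h import *;o=bot.get_obs();print(o['ft_torque'])"; python3 -m inch '[0,0,0.2,0,0,0.1,0, 0,0,0.2,0,0,0.1,0]';python3 -m inch '[0,0,0.2,0,0,0.1,0, 0,0,0.2,0,0,0.1,0]'
```

```text
clock: 31.02
eef_pos: [0.5237, -0.0722, 0.1421]
tool_rot: [0.099, 0.995, -0.001, 0.007]
ft_force: [7.1, -2.0, 4.4]
grip_width: 0.0416
grasp_force: 61.6
[-0.47028912 -1.42794718  0.36712927]
clock: 31.18
eef_pos: [0.5238, -0.0714, 0.1424]
tool_rot: [0.049, 0.999, -0.0, 0.007]
ft_force: [6.7, 0.4, 5.7]
grip_width: 0.0423
grasp_force: 61.7
clock: 31.35
eef_pos: [0.5237, -0.0712, 0.1427]
tool_rot: [-0.001, 1.0, -0.0, 0.007]
ft_force: [6.3, 0.2, 6.5]
grip_width: 0.042
grasp_force: 61.7
```

```bash
python3 -m inch '[0,0,1,0,0,0,0, 0,0,1,0,0,0,70, 0,0,1,0,0,0,70, 0,0,1,0,0,0,70, 0,0,1,0,0,0,70, 0,0,1,0,0,0,70, 0,0,1,0,0,-0.1,70]'; python3 -m inch '[0,0,2,0,0,-0.8,70, 0,0,2,0,0,-0.8,70, 0,0,2,0,0,-0.8,70, 0,0,2,0,0,-0.8,70, 0,0,2,0,0,-0.8,70, 0,0,2,0,0,-0.8,70, 0,0,2,0,0,-0.8,70, 0,0,2,0,0,-0.8,70]'
cat >> h.py <<'E'
from scipy.optimize import least_squares
def lidfit():
    "fit disc rim (r=60.5) in the wrist picture: x,y of lid axis and knob z"
    C=cam("wrist");w=bot.camera("wrist");hs=cv2.cvtColor(w,cv2.COLOR_BGR2HSV)
    m=((hs[...,0]<25)&(hs[...,1]>110)&(hs[...,2]>60))
    # measured: left/right extremes by row 180..260, bottom edge by cols near 322
    pts=[]
    for v in range(200,262,4):
        c=m[v].nonzero()[0];c=c[(c>120)&(c<520)]; pts+= [(c.min(),v),(c.max()+1,v)]
    for u in range(280,365,6):
        r=m[340:,u].nonzero()[0]
        if len(r): pts.append((u,340+r.max()+1))
    pts=np.array(pts,float)
    def f(p):
        q=[]
        for u in pts:
            P=atz("wrist",u,p[2]-.012,C); q.append(np.hypot(P[0]-p[0],P[1]-p[1])-.0605)
        return np.array(q)*1e3
    s=least_squares(f,[.519,-.07,.130],x_scale=1e-3,loss="soft_l1");return s.x.round(4),round(float(np.abs(s.fun).mean()),2)
E
python3 - <<'E'
from h import *
o=bot.get_obs();print(o["eef_pos"],o["tool_rot"],o["joint_pos"][5]);print(lidfit())
E
```

```text
clock: 31.93
eef_pos: [0.5178, -0.0707, 0.14]
tool_rot: [0.051, 0.999, 0.0, -0.0]
ft_force: [0.9, -0.3, 0.9]
grip_width: 0.0595
grasp_force: 0.0
clock: 32.6
eef_pos: [0.5179, -0.0708, 0.1421]
tool_rot: [0.436, 0.9, -0.0, -0.0]
ft_force: [0.7, -0.8, 0.5]
grip_width: 0.0597
grasp_force: 0.0
[ 0.51789073 -0.07077025  0.14208665] [ 4.35685451e-01  9.00098933e-01 -9.74170902e-05 -2.98072152e-04] 0.7657899273503471
(array([ 0.5189, -0.0715,  0.1319]), 0.15)
```

```bash
python3 -m inch '[1,-0.7,1,0,0,0,70, 1,-0.7,1,0,0,0,70, 1,-0.7,1,0,0,0,0, 1,-0.7,1,0,0,0,0, 1,-0.7,1,0,0,0,0, 1,-0.7,1,0,0,0,0, 1,-0.7,1,0,0,0,0]'; python3 -m inch '[0,0,-1.5,0,0,0,0, 0,0,-1.5,0,0,0,0]'
python3 -m inch '[0,0,0.2,0,0,0.05,0, 0,0,0.3,0,0,0.1,0]';python3 -m inch '[0,0,0.2,0,0,0.05,0, 0,0,0.3,0,0,0.1,0]';python3 -m inch '[0,0,0.2,0,0,0.05,0, 0,0,0.3,0,0,0.1,0]';python3 -m inch '[0,0,0.2,0,0,0.05,0, 0,0,0.3,0,0,0.1,0]' ;python3 -c "
from h import *;o=bot.get_obs();print(o['ft_torque'])"
```

```text
clock: 33.23
eef_pos: [0.5193, -0.0717, 0.1437]
tool_rot: [0.435, 0.9, -0.0, 0.0]
ft_force: [-1.6, -0.2, 3.6]
grip_width: 0.0421
grasp_force: 60.8
clock: 33.4
eef_pos: [0.5194, -0.0717, 0.1437]
tool_rot: [0.435, 0.9, 0.0, 0.001]
ft_force: [-4.5, -0.6, 12.8]
grip_width: 0.0421
grasp_force: 62.1
clock: 33.57
eef_pos: [0.5197, -0.0717, 0.144]
tool_rot: [0.389, 0.921, 0.0, 0.001]
ft_force: [-3.1, 0.9, 12.7]
grip_width: 0.0422
grasp_force: 61.8
clock: 33.73
eef_pos: [0.5197, -0.0715, 0.1443]
tool_rot: [0.343, 0.939, 0.0, 0.001]
ft_force: [-3.2, 0.3, 13.7]
grip_width: 0.0421
grasp_force: 61.9
clock: 33.9
eef_pos: [0.5198, -0.0715, 0.1447]
tool_rot: [0.295, 0.955, 0.0, 0.001]
ft_force: [-2.6, 0.0, 12.9]
grip_width: 0.0422
grasp_force: 61.8
clock: 34.07
eef_pos: [0.5199, -0.0715, 0.145]
tool_rot: [0.247, 0.969, 0.0, 0.001]
ft_force: [-2.5, 0.3, 12.1]
grip_width: 0.0422
grasp_force: 61.7
[-0.10617609  0.71927812 -0.47988385]
```

```bash
python3 -m inch '[0,0,0.2,0,0,0.05,0, 0,0,0.3,0,0,0.1,0]';python3 -m inch '[0,0,0.2,0,0,0.05,0, 0,0,0.3,0,0,0.1,0]'
```

```text
clock: 34.23
eef_pos: [0.5201, -0.0716, 0.1454]
tool_rot: [0.198, 0.98, 0.0, 0.002]
ft_force: [-1.7, 0.4, 12.5]
grip_width: 0.0424
grasp_force: 61.6
clock: 34.4
eef_pos: [0.5203, -0.0716, 0.1456]
tool_rot: [0.149, 0.989, 0.0, 0.002]
ft_force: [-1.6, 0.1, 10.3]
grip_width: 0.0422
grasp_force: 61.6
```

```bash
python3 -m inch '[0,0,0.2,0,0,0.05,0, 0,0,0.3,0,0,0.1,0]';python3 -m inch '[0,0,0.2,0,0,0.05,0, 0,0,0.3,0,0,0.1,0]'
```

```text
clock: 34.57
eef_pos: [0.5201, -0.0712, 0.1447]
tool_rot: [0.099, 0.995, 0.0, 0.001]
ft_force: [0.3, -0.6, -2.9]
grip_width: 0.0423
grasp_force: 60.9
clock: 34.73
eef_pos: [0.5188, -0.0714, 0.1435]
tool_rot: [0.049, 0.999, 0.0, -0.0]
ft_force: [0.3, -0.7, -2.0]
grip_width: 0.0424
grasp_force: 60.9
```

It dropped at the start. I'll sink without turning.

```bash
python3 -m inch '[0,0,-1,0,0,0,0, 0,0,-2,0,0,0,0, 0,0,-2,0,0,0,0]';python3 -m inch '[0,0,-1,0,0,0,0, 0,0,-2,0,0,0,0, 0,0,-2,0,0,0,0]';python3 -m inch '[0,0,-1,0,0,0,0, 0,0,-1,0,0,0,0]'
```

```text
clock: 34.98
eef_pos: [0.5189, -0.0714, 0.1415]
tool_rot: [0.051, 0.999, 0.0, -0.001]
ft_force: [0.5, -0.5, -2.0]
grip_width: 0.0423
grasp_force: 60.9
clock: 35.23
eef_pos: [0.5189, -0.0714, 0.1398]
tool_rot: [0.05, 0.999, 0.0, -0.0]
ft_force: [1.2, -0.2, -1.7]
grip_width: 0.0421
grasp_force: 60.9
clock: 35.4
eef_pos: [0.5191, -0.0714, 0.1393]
tool_rot: [0.05, 0.999, 0.0, 0.0]
ft_force: [0.1, 0.5, -0.6]
grip_width: 0.0423
grasp_force: 61.2
```

```bash
python3 -m inch '[0,0,-1,0,0,0,0, 0,0,-1.5,0,0,0,0, 0,0,-1.5,0,0,0,0]';python3 -m inch '[0,0,0,0,0,0.05,0, 0,0,0,0,0,0.1,0, 0,0,0,0,0,0.1,0]';python3 -c "
from h import *;o=bot.get_obs();print(o['ft_torque'])"
```

```text
clock: 35.65
eef_pos: [0.5192, -0.0714, 0.1393]
tool_rot: [0.05, 0.999, 0.0, 0.001]
ft_force: [-3.5, 0.3, 8.1]
grip_width: 0.0423
grasp_force: 61.8
clock: 35.9
eef_pos: [0.5202, -0.0717, 0.1396]
tool_rot: [-0.0, 1.0, -0.0, 0.002]
ft_force: [-1.1, 0.7, 7.9]
grip_width: 0.0422
grasp_force: 61.8
[-0.05506164  0.44212704  0.14261636]
```

```bash
for i in 1; do python3 -m inch '[0,0,0,0,0,0.05,0, 0,0,0,0,0,0.05,0]'; done; python3 -c "
from h import *;o=bot.get_obs();print(o['ft_torque'])"; python3 -m inch '[0,0,0.2,0,0,0.05,0, 0,0,0.2,0,0,0.05,0]'; python3 -c "
from h import *;o=bot.get_obs();print(o['ft_torque'])";python3 -m inch '[0,0,0.2,0,0,0.05,0, 0,0,0.2,0,0,0.05,0]'; python3 -c "
from h import *;o=bot.get_obs();print(o['ft_torque'])"
```

```text
clock: 36.07
eef_pos: [0.5204, -0.0717, 0.1398]
tool_rot: [-0.025, 1.0, -0.0, 0.002]
ft_force: [-1.0, 0.6, 7.6]
grip_width: 0.0424
grasp_force: 61.9
[-0.08839012  0.37538357  0.05920278]
clock: 36.23
eef_pos: [0.5204, -0.0716, 0.14]
tool_rot: [-0.05, 0.999, -0.0, 0.002]
ft_force: [-0.9, 0.6, 6.9]
grip_width: 0.0425
grasp_force: 61.8
[0.07982213 0.31221116 0.03093982]
clock: 36.4
eef_pos: [0.5206, -0.0712, 0.14]
tool_rot: [-0.075, 0.997, 0.0, 0.002]
ft_force: [-0.8, 1.2, 6.6]
grip_width: 0.0421
grasp_force: 61.9
[ 0.42248914  0.03982332 -0.35765149]
```

```bash
python3 -m inch '[0,0,0,0,0,0.05,0, 0,0,0,0,0,0.05,0]'; python3 -c "
from h import *;o=bot.get_obs();print(o['ft_torque'],o['ft_force'])"
```

```text
clock: 36.57
eef_pos: [0.5214, -0.071, 0.14]
tool_rot: [-0.1, 0.995, 0.0, 0.003]
ft_force: [1.5, 2.7, 6.7]
grip_width: 0.0424
grasp_force: 61.8
[ 0.69818361 -0.50989533 -0.22673589] [1.52008195 2.65854456 6.73527395]
```

The anticlockwise stop is reached (the rib; height steady, sideways reaction), about 11 mm above home, so the lid is in the slot. I'll release, wind the wrist back, measure, and regrip centred for the run-in.

```bash
python3 -m inch '[0,0,0.5,0,0,-0.1,0, 0,0,0.5,0,0,-0.1,70, 0,0,0.5,0,0,-0.1,70, 0,0,0.5,0,0,-0.1,70, 0,0,0.5,0,0,-0.1,70, 0,0,0.5,0,0,-0.1,70, 0,0,2,0,0,0,70, 0,0,2,0,0,0.1,70]'; python3 -m inch '[0,0,1,0,0,0.95,70, 0,0,1,0,0,0.95,70, 0,0,1,0,0,0.95,70, 0,0,1,0,0,0.95,70, 0,0,1,0,0,0.95,70, 0,0,1,0,0,0.95,70, 0,0,1,0,0,0.95,70, 0,0,1,0,0,0.95,70]'; python3 -m inch '[0,0,0,0,0,0.95,70, 0,0,0,0,0,0.95,70, 0,0,0,0,0,0.95,70, 0,0,0,0,0,0.95,70, 0,0,0,0,0,0.95,70, 0,0,0,0,0,0.95,70, 0,0,0,0,0,0.95,70, 0,0,0,0,0,0.95,70]'
python3 - <<'E'
from h import *
o=bot.get_obs();print(o["eef_pos"],o["tool_rot"],o["joint_pos"][5]);print(lidfit())
E
```

```text
clock: 37.23
eef_pos: [0.519, -0.0716, 0.1401]
tool_rot: [-0.152, 0.988, -0.0, -0.0]
ft_force: [-0.2, -1.0, 0.3]
grip_width: 0.0596
grasp_force: 0.0
clock: 37.9
eef_pos: [0.519, -0.0716, 0.1409]
tool_rot: [-0.587, 0.81, 0.0, -0.0]
ft_force: [-0.2, -0.4, 0.5]
grip_width: 0.0596
grasp_force: 0.0
clock: 38.57
eef_pos: [0.5189, -0.0715, 0.1409]
tool_rot: [0.892, -0.451, -0.0, 0.0]
ft_force: [0.1, -0.3, -0.6]
grip_width: 0.0596
grasp_force: 0.0
[ 0.51894696 -0.07154937  0.1408905 ] [ 8.92339598e-01 -4.51364543e-01 -2.42105383e-04  1.81859798e-04] -2.34191489238338
(array([ 0.5179, -0.0712,  0.1279]), 0.16)
```

```bash
python3 -m inch '[-0.5,0.2,-1,0,0,0,70, -0.5,0.2,-1,0,0,0,70, -0.5,0.2,-1,0,0,0,0, -0.5,0.2,-1,0,0,0,0, -0.5,0.2,-1,0,0,0,0, -0.5,0.2,-1,0,0,0,0, -0.5,0.2,-1,0,0,0,0]'; python3 -m inch '[0,0,-1,0,0,0,0, 0,0,-1,0,0,0,0]'
python3 -m inch '[0,0,-0.3,0,0,-0.1,0, 0,0,-0.6,0,0,-0.2,0, 0,0,-0.6,0,0,-0.2,0]';python3 -c "
from h import *;o=bot.get_obs();print(o['ft_torque'])"; python3 -m inch '[0,0,-0.3,0,0,-0.1,0, 0,0,-0.6,0,0,-0.2,0, 0,0,-0.6,0,0,-0.2,0]'; python3 -c "
from h import *;o=bot.get_obs();print(o['ft_torque'])"
```

```text
clock: 39.2
eef_pos: [0.5188, -0.0713, 0.1404]
tool_rot: [0.891, -0.454, 0.0, -0.0]
ft_force: [-0.2, -0.2, 2.7]
grip_width: 0.0421
grasp_force: 61.0
clock: 39.37
eef_pos: [0.5188, -0.0713, 0.1404]
tool_rot: [0.891, -0.454, 0.001, -0.0]
ft_force: [-2.4, 0.4, 9.1]
grip_width: 0.042
grasp_force: 61.8
clock: 39.62
eef_pos: [0.5194, -0.072, 0.1396]
tool_rot: [0.84, -0.542, 0.001, 0.0]
ft_force: [-0.6, -0.4, 6.9]
grip_width: 0.0419
grasp_force: 61.4
[-0.13464196  0.33583385 -0.16047451]
clock: 39.87
eef_pos: [0.5193, -0.0717, 0.139]
tool_rot: [0.782, -0.623, 0.001, -0.0]
ft_force: [-0.6, 0.2, 7.4]
grip_width: 0.042
grasp_force: 61.4
[-0.06837073  0.35447878 -0.16097004]
```

```bash
python3 -m inch '[0,0,-0.3,0,0,-0.1,0, 0,0,-0.6,0,0,-0.2,0, 0,0,-0.6,0,0,-0.2,0]';python3 -c "
from h import *;o=bot.get_obs();print(o['ft_torque'])"; python3 -m inch '[0,0,-0.3,0,0,-0.1,0, 0,0,-0.6,0,0,-0.2,0, 0,0,-0.6,0,0,-0.2,0]'; python3 -c "
from h import *;o=bot.get_obs();print(o['ft_torque'])"
```

```text
clock: 40.12
eef_pos: [0.5193, -0.0718, 0.1383]
tool_rot: [0.716, -0.698, 0.001, -0.0]
ft_force: [-0.7, -0.5, 5.0]
grip_width: 0.0421
grasp_force: 61.3
[-0.10385035  0.27052456 -0.14547756]
clock: 40.37
eef_pos: [0.5192, -0.0716, 0.1376]
tool_rot: [-0.642, 0.766, -0.001, 0.0]
ft_force: [-1.6, -0.4, 4.9]
grip_width: 0.0421
grasp_force: 61.3
[ 0.02893611  0.28250371 -0.26214628]
```

The lid sinks at 0.06 mm per degree with no sideways force, so the thread is engaged. I'll run it in.

```bash
python3 -m inch '[0,0,-0.4,0,0,-0.1,0, 0,0,-0.8,0,0,-0.2,0, 0,0,-1.2,0,0,-0.3,0, 0,0,-1.6,0,0,-0.4,0, 0,0,-1.6,0,0,-0.4,0]';python3 -c "
from h import *;o=bot.get_obs();print(o['ft_torque'])"; python3 -m inch '[0,0,-0.4,0,0,-0.1,0, 0,0,-0.8,0,0,-0.2,0, 0,0,-1.2,0,0,-0.3,0, 0,0,-1.6,0,0,-0.4,0, 0,0,-1.6,0,0,-0.4,0]';python3 -c "
from h import *;o=bot.get_obs();print(o['ft_torque'])"
```

```text
clock: 40.78
eef_pos: [0.5191, -0.0716, 0.1362]
tool_rot: [-0.477, 0.879, -0.001, 0.001]
ft_force: [-1.5, 0.2, 7.4]
grip_width: 0.0424
grasp_force: 61.4
[ 0.02265687  0.48142664 -0.34889869]
clock: 41.2
eef_pos: [0.5189, -0.0716, 0.1348]
tool_rot: [-0.293, 0.956, -0.001, 0.001]
ft_force: [-2.5, -1.4, 8.9]
grip_width: 0.0424
grasp_force: 61.6
[ 0.03633228  0.5794886  -0.40539979]
```

```bash
python3 -m inch '[0,0,-0.35,0,0,-0.1,0, 0,0,-0.7,0,0,-0.2,0, 0,0,-1.1,0,0,-0.3,0, 0,0,-1.4,0,0,-0.4,0, 0,0,-1.4,0,0,-0.4,0]'; python3 -m inch '[0,0,-0.35,0,0,-0.1,0, 0,0,-0.7,0,0,-0.2,0, 0,0,-1.1,0,0,-0.3,0, 0,0,-1.4,0,0,-0.4,0, 0,0,-1.4,0,0,-0.4,0]';python3 -m inch '[0,0,-0.35,0,0,-0.1,0, 0,0,-0.7,0,0,-0.2,0, 0,0,-1.1,0,0,-0.3,0, 0,0,-1.4,0,0,-0.4,0, 0,0,-1.4,0,0,-0.4,0]';python3 -c "
from h import *;o=bot.get_obs();print(o['ft_torque'])"
```

```text
clock: 41.62
eef_pos: [0.5188, -0.0716, 0.1334]
tool_rot: [-0.097, 0.995, -0.0, 0.001]
ft_force: [-3.5, 0.8, 9.4]
grip_width: 0.0423
grasp_force: 61.7
clock: 42.03
eef_pos: [0.5187, -0.0713, 0.132]
tool_rot: [0.102, 0.995, -0.0, 0.001]
ft_force: [-3.7, 0.4, 9.3]
grip_width: 0.0424
grasp_force: 61.7
clock: 42.45
eef_pos: [0.5188, -0.0711, 0.1307]
tool_rot: [0.298, 0.955, 0.0, 0.001]
ft_force: [-2.6, 1.5, 9.9]
grip_width: 0.042
grasp_force: 61.7
[ 0.15719077  0.69517417 -0.48281404]
```

```bash
python3 -m inch '[0,0,-0.35,0,0,-0.1,0, 0,0,-0.7,0,0,-0.2,0, 0,0,-1,0,0,-0.3,0, 0,0,-1,0,0,-0.3,0]'; python3 -c "
from h import *;o=bot.get_obs();print(o['ft_torque'])"; python3 -m inch '[0,0,-0.3,0,0,-0.1,0, 0,0,-0.6,0,0,-0.2,0, 0,0,-0.9,0,0,-0.3,0, 0,0,-0.9,0,0,-0.3,0]';python3 -c "
from h import *;o=bot.get_obs();print(o['ft_torque'],o['joint_pos'][5])"
```

```text
clock: 42.78
eef_pos: [0.519, -0.0713, 0.1296]
tool_rot: [0.437, 0.9, 0.0, 0.001]
ft_force: [-2.3, 0.4, 9.5]
grip_width: 0.0422
grasp_force: 61.7
[ 0.11939655  0.65810648 -0.41765313]
clock: 43.12
eef_pos: [0.5191, -0.0713, 0.1286]
tool_rot: [0.566, 0.824, 0.0, 0.001]
ft_force: [-1.9, 1.1, 7.9]
grip_width: 0.042
grasp_force: 61.6
[ 0.14978062  0.52348391 -0.3709588 ] 1.0679322213174198
```

```bash
python3 -m inch '[0,0,-0.3,0,0,-0.1,0, 0,0,-0.6,0,0,-0.2,0, 0,0,-0.6,0,0,-0.2,0]'; python3 -c "
from h import *;o=bot.get_obs();print(o['ft_torque'])"; python3 -m inch '[0,0,0,0,0,-0.1,0, 0,0,0,0,0,-0.2,0, 0,0,0,0,0,-0.2,0]';python3 -c "
from h import *;o=bot.get_obs();print(o['ft_torque'],o['joint_pos'][5])"
```

```text
clock: 43.37
eef_pos: [0.5192, -0.0712, 0.1283]
tool_rot: [0.646, 0.764, 0.001, 0.001]
ft_force: [-1.5, 1.4, 9.3]
grip_width: 0.0423
grasp_force: 61.7
[ 0.24527105  0.6203056  -0.32356481]
clock: 43.62
eef_pos: [0.5192, -0.0713, 0.1284]
tool_rot: [0.719, 0.695, 0.001, 0.001]
ft_force: [-2.1, 0.9, 10.1]
grip_width: 0.042
grasp_force: 61.7
[ 0.18288477  0.53995024 -0.35753605] 1.4678075804959971
```

```bash
python3 -m inch '[0,0,0,0,0,-0.1,0, 0,0,0,0,0,-0.2,0, 0,0,0,0,0,-0.2,0]'; python3 -c "
from h import *;o=bot.get_obs();print(o['ft_torque'],o['tau'][5])"; python3 -m inch '[0,0,0,0,0,-0.1,0, 0,0,0,0,0,-0.2,0, 0,0,0,0,0,-0.2,0]';python3 -c "
from h import *;o=bot.get_obs();print(o['ft_torque'],o['joint_pos'][5],o['tau'][5])"
```

```text
clock: 43.87
eef_pos: [0.5186, -0.0728, 0.1282]
tool_rot: [0.785, 0.62, -0.001, 0.002]
ft_force: [-3.2, -3.6, 9.4]
grip_width: 0.0423
grasp_force: 61.8
[-0.95626983  0.91077643 -0.6275171 ] -0.12444533407688141
clock: 44.12
eef_pos: [0.5167, -0.0762, 0.1282]
tool_rot: [0.843, 0.538, -0.005, 0.004]
ft_force: [-8.5, -14.5, 12.8]
grip_width: 0.0424
grasp_force: 62.2
[-2.8811363   1.97094313  0.46758347] 1.8650440321773634 1.1203350126743317
```

The lid is home: the height stopped and it went tight about 30° later. I'll release, lift clear and check.

```bash
python3 -m inch '[0,0,1,0,0,0,0, 0,0,1,0,0,0,70, 0,0,1,0,0,0,70, 0,0,1,0,0,0,70, 0,0,1,0,0,0,70, 0,0,1,0,0,0,70, 0,0,1,0,0,0,70]'; python3 -m inch '[0,0,6,0,0,0,70, 0,0,12,0,0,0,70, 0,0,12,0,0,0,70, 0,0,12,0,0,0,70]'
python3 - <<'E'
from h import *
o=bot.get_obs();print(o["eef_pos"],o["tool_rot"]);print(lidfit())
E
python3 -m inch '[0,0,30,0,0,0,75, 0,0,70,0,0,0,75, 0,0,110,0,0,0,75, 0,0,130,0,0,0,75, 0,0,130,0,0,0,75]'
python3 - <<'E'
from h import *
bot.camera("scene");bot.camera("side")
for t in("lid_knob","lid_edge","tip_box","wipe_carton","buffer_bottle"):
  print(t,[(c,[np.round(d["uv"],1).tolist() for d in bot.spot_point(c,t)[:3]]) for c in("scene","side")])
for c in("scene","side"): print(c,proj(c,[.519,-.0713,.117]),proj(c,[.519,-.0713,.071]))
E
```

```text
clock: 44.7
eef_pos: [0.5187, -0.0709, 0.1276]
tool_rot: [0.842, 0.54, -0.0, -0.0]
ft_force: [0.1, 0.2, 0.0]
grip_width: 0.0595
grasp_force: 0.0
clock: 45.03
eef_pos: [0.5193, -0.0713, 0.1407]
tool_rot: [0.842, 0.54, 0.001, 0.001]
ft_force: [-0.0, -0.1, 0.1]
grip_width: 0.0597
grasp_force: 0.0
[ 0.51932794 -0.07128844  0.14068151] [8.41654511e-01 5.40015566e-01 7.21077814e-04 5.93445971e-04]
(array([ 0.5199, -0.0723,  0.1158]), 0.18)
clock: 45.5
eef_pos: [0.5214, -0.0717, 0.2757]
tool_rot: [0.842, 0.54, 0.004, 0.004]
ft_force: [0.9, -0.5, 0.4]
grip_width: 0.0641
grasp_force: 0.0
lid_knob [('scene', [[192.7, 165.7], [154.3, 224.4]]), ('side', [[400.3, 149.8], [349.4, 181.5], [385.7, 353.9]])]
lid_edge [('scene', [[286.7, 190.3], [197.9, 177.1], [159.4, 230.2]]), ('side', [[395.6, 165.4], [338.8, 150.7], [345.8, 189.1]])]
tip_box [('scene', [[341.7, 261.7]]), ('side', [[257.5, 224.9], [344.1, 189.1]])]
wipe_carton [('scene', [[258.9, 267.1], [280.2, 187.7]]), ('side', [[286.1, 183.8]])]
buffer_bottle [('scene', [[431.6, 153.9]]), ('side', [[383.1, 354.5]])]
scene [285.81110124 179.15629244] [286.51052319 188.34171251]
side [347.47386394 178.46331179] [347.29480939 190.60977177]
```

The knob measures z ≈ 0.116 (home is 0.117), it is centred, and nothing else has moved. Handing in.

```bash
python3 -c "
from workcell import bot;print(bot.job_done())"
```

```text
the job is handed in; nothing more can be done
None
```

I stood the red and green tubes (the only two present) in canister pockets, then screwed the orange lid clockwise until it stopped sinking and went tight. Its knob measured about 116 mm above the bench against 117 mm for fully home. I handed the job in at about 45 s on the robot's clock; no verdict was shown. Before the thread caught, the lid missed one slot and jammed sideways once during a clockwise try. I backed it off and started it again, and it then ran in at a steady 0.06 mm per degree.

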